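# Fetch the tea cup from behind the condiments

## Task

Serve the steel cup that stands at the back of the wooden table caddy: first clear the pepper mill, the sugar shaker and the square canister out of its way, standing all three on the black rubber mat, then set the cup upright in the round well of the steel saucer tray, and only then put the mill, the shaker and the canister each back on the very spot in the caddy where it stood. Keep all four upright throughout, and leave the jug, the bowl and the spoon undisturbed.

Things in the scene. Friction and masses are not known exactly. Their poses are not given: they have to be found in the camera images.
- cup: Steel tea cup, open on top, 62 mm across the rim, 55 mm tall, walls 4 mm, 140 g, one loop handle on its +y side reaching 67 mm from the axis. Origin: centre of its underside, z up. Stands at the back of the caddy, handle roughly along the caddy's +y. Grip it across the body along its own x, once the three taller things in front are gone (they leave no room for a gripper's body).
- mill: Dark wooden pepper mill, round and waisted: foot 50 mm across, waist 32 mm, straight round head 40 mm across from 96 to 128 mm height, then a rounded crown with a steel bead up to 144 mm, about 220 g. Origin: centre of its underside, z up. Stands in the front row of the caddy.
- shaker: Round sugar shaker: clear glass cylinder 50 mm across, steel cap 51 mm across from 90 to 126 mm height, with a cone up to 136 mm, about 280 g. Origin: centre of its underside, z up. Stands in the front row of the caddy.
- canister: Square steel canister, 46 x 46 mm with a 48 x 48 mm lid (fixed on) from 104 to 130 mm height, total 133 mm tall, about 250 g. Origin: centre of its underside, z up, x and y square to its sides; turned at most 0.2 rad from the caddy. Stands in the front row of the caddy.
- caddy: Fixed pale wooden caddy, x -90 to +110 mm, y +-120; origin at table height, x away from its open front. Floor 10 mm thick. Front cheeks 26 mm, back wall 35 mm high (x 102-110). Closed boxes 59 mm high at the back left and right, the cup between them (y within 62) at about x = +45. Mill, shaker and canister stand in front in any order at about x = -45, y = -68, 0, +68.
- mat: Fixed black rubber bar mat, 150 mm (x) by 220 mm (y), 5 mm thick: the side area. Origin: centre of its underside, z up, so things on it stand 5 mm above the table.
- saucer: Fixed square steel saucer tray, 150 mm (x) by 140 mm (y), 4 mm thick, flat, with a round cup well marked by rings (outer 86 mm across) off-centre and a small rectangular mark in one corner. Origin: under the centre of the round well, z up; a cup there stands 4 mm above the table. It reaches from -60 to +90 mm in x, -80 to +60 mm in y.
- jug: Bystander: tall steel jug, 112 mm across, 210 mm high, with a handle reaching 96 mm from its axis. Origin: centre of its underside. Leave alone.
- bowl: Bystander: white ceramic bowl, 90 mm across, 45 mm high. Origin: centre of its underside. Leave alone.
- spoon: Bystander: steel spoon lying flat, 140 mm long. Origin: under its middle. Leave alone.

How it is judged:
On the way, in this order (a step that is already met when the one before it is completed fails the run):
1. the mill, the shaker and the canister all stand upright on the mat, the cup still in its place in the caddy (x of mill in the frame of mat between -0.06 and 0.06 m and y of mill in the frame of mat between -0.095 and 0.095 m and z of each of mill, shaker, canister in the frame of mat below 0.01 m and angle between each of mill, shaker, canister's own z axis and vertical below 0.12 rad and x of shaker in the frame of mat between -0.06 and 0.06 m and y of shaker in the frame of mat between -0.095 and 0.095 m and x of canister in the frame of mat between -0.06 and 0.06 m and y of canister in the frame of mat between -0.095 and 0.095 m and distance of cup from where it was at the start of the episode below 0.02 m), for 0.2 s.
2. the cup stands in the well of the saucer tray while the other three still stand on the mat (horizontal distance between cup and saucer below 0.012 m and z of cup in the frame of saucer below 0.008 m and angle between each of cup, mill, shaker, canister's own z axis and vertical below 0.12 rad and x of mill in the frame of mat between -0.06 and 0.06 m and y of mill in the frame of mat between -0.095 and 0.095 m and z of each of mill, shaker, canister in the frame of mat below 0.01 m and x of shaker in the frame of mat between -0.06 and 0.06 m and y of shaker in the frame of mat between -0.095 and 0.095 m and x of canister in the frame of mat between -0.06 and 0.06 m and y of canister in the frame of mat between -0.095 and 0.095 m), for 0.2 s.
At the end, for the whole second after the job is handed in: The cup stands upright on the saucer tray, its axis within 12 mm of the centre of the well; the mill, the shaker and the canister each stand upright within 15 mm of where they stood at the start; all are released and at rest (horizontal distance between cup and saucer below 0.012 m and z of cup in the frame of saucer below 0.008 m and angle between each of cup, mill, shaker, canister's own z axis and vertical below 0.12 rad and distance of each of mill, shaker, canister from where it was at the start of the episode below 0.015 m and linear speed of each of mill, shaker, canister, cup below 0.02 m/s and contact force between the fingers and mill below 0.3 N and contact force between the fingers and shaker below 0.3 N and contact force between the fingers and canister below 0.3 N and contact force between the fingers and cup below 0.3 N); the robot touches nothing.
It fails at once if a bystander (jug, bowl or spoon) is moved by more than 20 mm (distance of any of jug, bowl, spoon from where it was at the start of the episode above 0.02 m).
It fails at once if the cup, mill, shaker or canister is tipped by more than 0.6 rad (angle between any of mill, shaker, canister, cup's own z axis and vertical above 0.6 rad).
It also fails if it takes over 144 s, if anything falls off the work surface, if the arm or the gripper's body presses on something with over 40 N, if the wrist force passes 120 N, or if a joint passes its speed limit or range.

## Robot

A 7-joint arm with a two-finger parallel gripper is mounted at the origin on the work surface. World frame = base frame: x ahead of the robot, y to its left, z up, the work surface at z = 0. Lengths are in m, angles in rad, forces in N, time in s.
With the tool pointing down it reaches from about 0.4 to 0.875 m from the base axis. Payload 4.4 kg.
Tool frame: the origin (TCP) lies at the very end of the fingers, on their centre line; the grasp point (between the pads) lies 19 mm behind it (manip.pinch_z is the z of the grasp point in the tool frame, in m); z points along the fingers, y is the direction in which the jaws open and shut (so a half turn about z gives the same grasp; the last joint's range is limited). The gripper opens to 85 mm and grips with 20 to 120 N. Pads are 22 mm wide; open, the fingers measure 114 mm over their backs; the gripper's body (76 mm by 85 mm) begins 54 mm behind the grasp point. The pads swing forward as they close: fully open they stand 13 mm farther back than shut.
Start: joints at [1.191, 0.628, 0.038, 1.517, -0.027, 0.996, -0.02], TCP at [0.201, -0.618, 0.231] pointing down, gripper open.
Joint ranges: [-3.06, 3.06], [-0.37, 2.12], [-1.25, 1.32], [0.18, 2.47], [-1.1, 4.24], [0.23, 1.98], [-2.94, 2.94]. Speed limits (rad/s): [2.57, 2.57, 3.14, 3.14, 3.14, 3.14, 3.14].

## Interface

Orientations are given as a 3x3 rotation matrix whose columns are the frame's x, y, z axes.
In Python, from rig import manip, eyes gives the robot as it stands.
- The arm moves only by the shell command python3 -m crank 'ROWS' [FORCE]. ROWS is JSON, a list that holds one entry, the list of rows, each a list of 7 numbers: the shift along the tool's x, y, z in cm, then the turn, a rotation vector about the tool's x, y, z in degrees, then the finger opening in cm, from 0 to 8.54. A call has 1 to 5 rows; each row shifts and turns the commanded pose from where the row before left it, along the tool's axes as they then stand; what a row does not reach is not made up. A row lasts 1/8 s, in which the tool goes at most 62.5 mm and 10.7 degrees, less where a joint would pass 70% of its speed; a pose out of reach is approached as far as the arm can. A call is refused whole if a number of a shift passes 6.25 or a number of a turn 10.7, either way. A call with a gripper value outside its range is refused whole. The fingers move at their own pace and stop on an object; FORCE is the grip in N (left out, the last holds). Time passes only in rows, so rows that do not move let the fingers close. It gives the time, the measured TCP pose, the force and the opening at its end, in the units of the state.
- manip.observe(): the state, without advancing time (a new reading comes with each control period).
- eyes.get_image(name): name is "scene" or "top"; returns the picture (384x512x3 uint8, red, green, blue); there is no depth.
- eyes.camera_info(name): a dict with "fx", "fy", "cx", "cy" (pixels), "R" (3x3) and "t" (3): a world point X has camera coordinates R X + t. Camera axes: x right, y down, z forward; pixel columns grow to the right and rows downward; lengths in m; the calibration is good to about 2 mm. A picture is of the moment at which its call begins. camera_info takes no time and is no camera call.
- manip.sign_off(): hands the job in, once; it reports no verdict.
The state is a dict: "time": time; "q": joint angles; "dq": joint speeds; "tau": joint torques, N m; "ee_pos": TCP position; "orientation": TCP orientation; "contact_force": force on the tool from outside, world axes, zero at the start; "ft_torque": the same for the moment, N m; "gripper_width": opening from 0.0 (shut) to 1.0 (fully open).
Only numpy, scipy, OpenCV 4.12 (cv2) and the standard library are available. Lean on these libraries where they do the work, as an engineer would, in place of code of your own. Each camera call takes 0.05 s, during which the arm holds its last target.

## Working session

There is one attempt and no reset: what is moved stays moved. The work goes in short steps, Python scripts to look and compute and a shell command to move; the robot and the scene stay as the last step left them, time stands still between calls to the robot, and variables do not carry over. Pictures are saved under pics/ and viewed, and the job is handed in when it is done.

```bash
ls; mkdir -p pics; python3 - <<'E'
from rig import manip, eyes
import cv2, numpy as np
s=manip.observe(); print({k:np.round(v,3).tolist() for k,v in s.items()}, manip.pinch_z)
for n in ("scene","top"):
    c=eyes.camera_info(n); print(n,{k:np.round(v,4).tolist() for k,v in c.items()})
    im=eyes.get_image(n); cv2.imwrite(f"pics/{n}0.png",im[:,:,::-1])
E
```

```text
pics
{'time': 0.0, 'q': [1.191, 0.629, 0.038, 1.518, -0.027, 0.996, -0.02], 'dq': [0.0, -0.001, 0.001, -0.001, 0.001, 0.0, 0.0], 'tau': [-0.0, -56.34, 1.226, -19.345, 0.011, 0.01, 0.0], 'ee_pos': [0.2, -0.618, 0.23], 'orientation': [[0.951, 0.309, -0.001], [0.309, -0.951, 0.002], [-0.0, -0.002, -1.0]], 'contact_force': [0.924, -0.637, -0.752], 'ft_torque': [-0.003, -0.02, -0.005], 'gripper_width': 1.003} -0.0187
scene {'fx': 486.029, 'fy': 486.029, 'cx': 265.3484, 'cy': 187.5359, 'R': [[0.2792, 0.9601, 0.0137], [0.7743, -0.2166, -0.5946], [-0.5679, 0.1766, -0.8039]], 't': [-0.2349, -0.424, 1.7251]}
top {'fx': 353.8838, 'fy': 353.8838, 'cx': 249.0398, 'cy': 184.6689, 'R': [[-0.0066, -0.9999, -0.0152], [-0.9879, 0.0089, -0.1547], [0.1548, 0.014, -0.9878]], 't': [0.1002, 0.5968, 1.138]}
```

View pics/scene0.png

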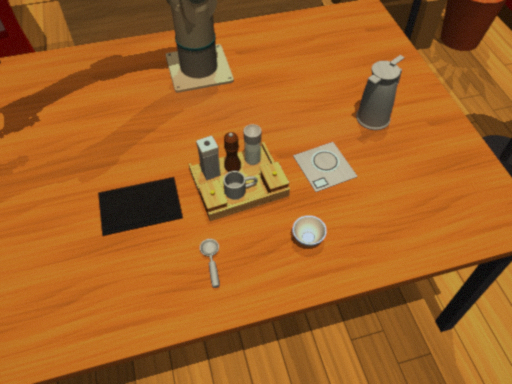

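View pics/top0.png

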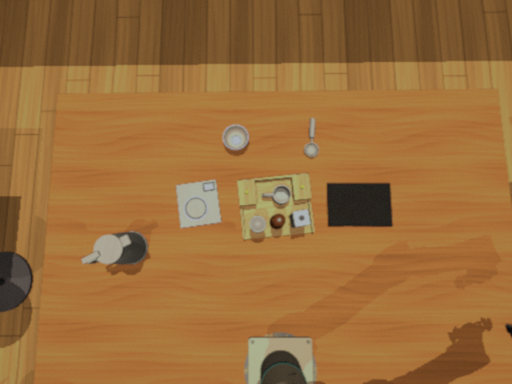

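The scene view shows the caddy at about (240,180), with the mat on its left and the saucer on its right. The top view has the caddy at (276,207), the mat at (359,205) and the saucer at (198,205). I'll enlarge both to measure.

```bash
python3 - <<'E'
import cv2
a=cv2.imread("pics/scene0.png")[110:250,85:365]; cv2.imwrite("pics/s0z.png",cv2.resize(a,None,fx=2.85,fy=2.85,interpolation=cv2.INTER_CUBIC))
a=cv2.imread("pics/top0.png")[165:245,225:325]; cv2.imwrite("pics/t0z.png",cv2.resize(a,None,fx=7,fy=7,interpolation=cv2.INTER_CUBIC))
E
```

```text
(no output)
```

View pics/s0z.png

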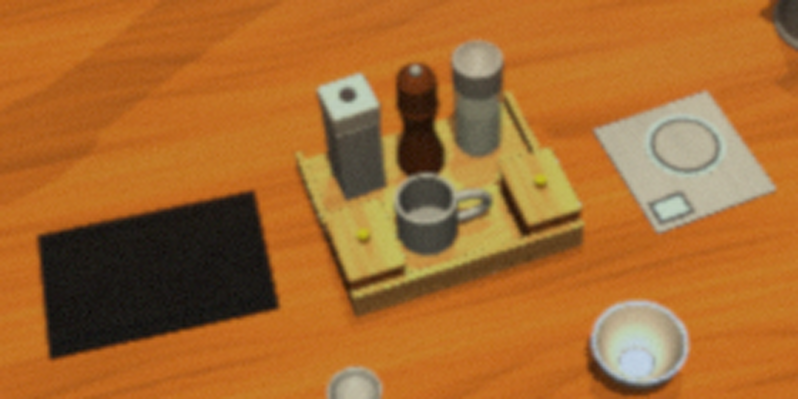

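View pics/t0z.png

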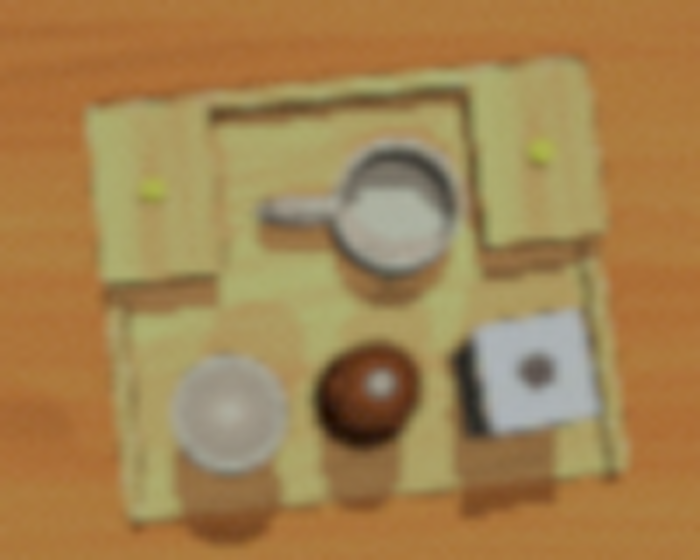

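Everything is visible in both views. Next I'll triangulate the tops and cast rays onto planes for the corners and the ring.

```bash
cat > h.py <<'E'
import numpy as np, cv2
from rig import manip, eyes
def P(n):
    c=eyes.camera_info(n); K=np.array([[c["fx"],0,c["cx"]],[0,c["fy"],c["cy"]],[0,0,1]]); R=np.array(c["R"]); t=np.array(c["t"]); return K,R,t
def tri(ps,pt):
    A=[]
    for n,p in(("scene",ps),("top",pt)):
        K,R,t=P(n); M=K@np.c_[R,t]; A+= [p[0]*M[2]-M[0],p[1]*M[2]-M[1]]
    X=np.linalg.svd(np.array(A))[2][-1]; X=X[:3]/X[3]
    return X,[np.linalg.norm(proj(n,X)-p) for n,p in(("scene",ps),("top",pt))]
def proj(n,X):
    K,R,t=P(n); u=K@(R@np.asarray(X)+t); return u[:2]/u[2]
def ray(n,p,z):
    K,R,t=P(n); d=R.T@np.linalg.inv(K)@[p[0],p[1],1]; o=-R.T@t; return o+d*(z-o[2])/d[2]
E
python3 - <<'E'
from h import *
S=lambda u,v:((u+.5)/2.85-.5+85,(v+.5)/2.85-.5+110)
T=lambda u,v:((u+.5)/7-.5+225,(v+.5)/7-.5+165)
for n,a,b in [("can knob",S(347,94),T(537,370)),("mill bead",S(416,72),T(381,383)),("shaker tip",S(478,54),T(228,411)),
 ("cup rim",S(427,199),T(398,208)),("knobL(yel)",S(540,181),T(152,188)),("knobR",S(363,236),T(541,151))]:
    X,e=tri(a,b); print(n,X.round(4),np.round(e,2))
# saucer & mat
ts=cv2.imread("pics/top0.png"); ss=cv2.imread("pics/scene0.png")
for n,im in(("top",ts),("scene",ss)):
    m=((im.max(2)<60)).astype(np.uint8); 
    k,l,st,ce=cv2.connectedComponentsWithStats(m)
    for i in range(1,k):
        x,y,w,h,a=st[i]
        if a>1500 and (n=="top" and 320<ce[i][0]<400 or n=="scene" and ce[i][0]<200 and ce[i][1]>150):
            c=max(cv2.findContours((l==i).astype(np.uint8),0,1)[0],key=cv2.contourArea); r=cv2.minAreaRect(c)
            q=cv2.approxPolyDP(c,6,True)[:,0]
            print(n,"mat",ce[i],ray(n,ce[i],.005).round(4)); print([ray(n,p,.005)[:2].round(3).tolist() for p in q])
    hsv=cv2.cvtColor(im,cv2.COLOR_BGR2HSV)
    m=((hsv[...,1]<90)&(hsv[...,2]>100)).astype(np.uint8); m=cv2.morphologyEx(m,cv2.MORPH_CLOSE,np.ones((5,5)))
    k,l,st,ce=cv2.connectedComponentsWithStats(m)
    for i in range(1,k):
        if (n=="top" and 180<ce[i][0]<215 and 180<ce[i][1]<230 or n=="scene" and 300<ce[i][0]<350 and 140<ce[i][1]<190) and st[i][4]>500:
            c=max(cv2.findContours((l==i).astype(np.uint8),0,1)[0],key=cv2.contourArea)
            q=cv2.approxPolyDP(c,6,True)[:,0]
            print(n,"sauc",st[i],ray(n,ce[i],.004).round(4),[ray(n,p,.004)[:2].round(3).tolist() for p in q])
a=ts[175:235,170:230]; cv2.imwrite("pics/t0s.png",cv2.resize(a,None,fx=9,fy=9,interpolation=cv2.INTER_CUBIC))
a=ss[135:195,290:360]; cv2.imwrite("pics/s0s.png",cv2.resize(a,None,fx=9,fy=9,interpolation=cv2.INTER_CUBIC))
E
```

```text
can knob [ 0.4807 -0.0641  0.1423] [0.17 0.29]
mill bead [0.4756 0.0047 0.1478] [0.03 0.06]
shaker tip [0.4642 0.0701 0.1429] [0.07 0.11]
cup rim [ 0.5627 -0.01    0.061 ] [0.21 0.34]
knobL(yel) [0.5725 0.1036 0.0626] [0.18 0.28]
knobR [ 0.5891 -0.0791  0.0601] [0.02 0.03]
top mat [358.89206963 204.47852998] [ 0.5322 -0.2795  0.005 ]
[[0.604, -0.177], [0.463, -0.175], [0.465, -0.384], [0.602, -0.383]]
top sauc [ 176  180   45   48 1787] [0.5402 0.2731 0.004 ] [[0.622, 0.215], [0.606, 0.351], [0.46, 0.333], [0.479, 0.196]]
scene mat [138.8956415  205.81890731] [ 0.5388 -0.282   0.005 ]
[[0.467, -0.173], [0.464, -0.386], [0.605, -0.387], [0.608, -0.175]]
scene sauc [ 294  142   63   50 1769] [0.5441 0.2715 0.004 ] [[0.459, 0.328], [0.477, 0.197], [0.624, 0.216], [0.604, 0.349]]
```

View pics/t0s.png

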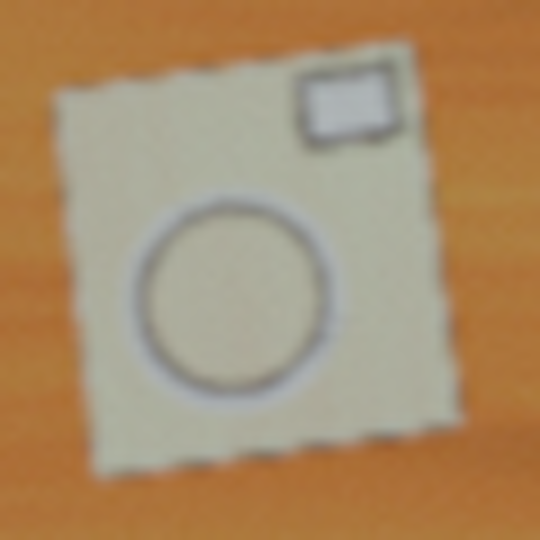

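View pics/s0s.png

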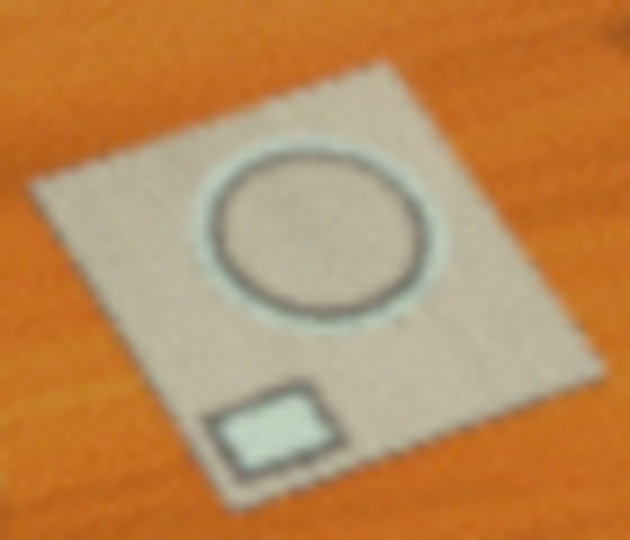

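```bash
python3 -m crank '[[[0,0,0,0,0,-10.5,8.54],[0,0,0,0,0,-10.5,8.54],[0,0,0,0,0,-10.5,8.54],[0,0,0,0,0,-10.5,8.54],[0,0,0,0,0,-10.5,8.54]]]' 40; python3 -c "
from h import *; go(.48,-.064,.23,8)"
```

```text
time: 0.72
ee_pos: [0.2005, -0.6179, 0.2308]
orientation: [[0.329, 0.944, -0.0], [0.944, -0.329, 0.001], [0.001, -0.001, -1.0]]
contact_force: [0.1, -0.7, -0.8]
gripper_width: 1.0
t 0.72 pos [ 0.2005 -0.6179  0.2308] jaw deg -19.18 tilt vec(tool x,y deg) [-0.04 -0.05 -0.  ] 
 shift cm [61.5   8.2   0.12] turn z -27.18 F [ 0.1 -0.7 -0.8] w 8.54
```

```bash
python3 -m crank '[[[0,0,0,0,0,-9,8.54],[0,0,0,0,0,-9,8.54],[0,0,0,0,0,-9.4,8.54],[0,0,0,0,0,0,8.54]]]'; python3 -c "
from h import *; go(.4803,-.0638,.23,8.3)"
```

```text
time: 1.23
ee_pos: [0.2004, -0.618, 0.2308]
orientation: [[-0.135, 0.991, 0.0], [0.991, 0.135, 0.001], [0.001, 0.0, -1.0]]
contact_force: [1.1, -0.3, -0.1]
gripper_width: 1.004
t 1.23 pos [ 0.2004 -0.618   0.2308] jaw deg 7.77 tilt vec(tool x,y deg) [ 0.01 -0.06  0.  ] 
 shift cm [51.13 35.23  0.14] turn z -0.53 F [ 1.1 -0.3 -0.1] w 8.57
```

```bash
python3 -m crank '[[[4.6,3.2,0,0,0,0,8.54],[4.6,3.2,0,0,0,0,8.54],[4.6,3.2,0,0,0,0,8.54],[4.6,3.2,0,0,0,0,8.54],[4.6,3.2,0,0,0,0,8.54]]]';python3 -m crank '[[[4.6,3.2,0,0,0,0,8.54],[4.6,3.2,0,0,0,0,8.54],[4.6,3.2,0,0,0,0,8.54],[4.6,3.2,0,0,0,0,8.54],[4.6,3.2,0,0,0,0,8.54]]]'; python3 -m crank '[[[0,0,0,0,0,0,8.54],[0,0,0,0,0,0,8.54]]]'; python3 -c "
from h import *; go(.4803,-.0638,.23,8.3)"
```

```text
time: 1.85
ee_pos: [0.3283, -0.3669, 0.2314]
orientation: [[-0.133, 0.991, 0.0], [0.991, 0.133, -0.0], [-0.0, 0.0, -1.0]]
contact_force: [1.4, 0.9, -0.3]
gripper_width: 0.999
time: 2.48
ee_pos: [0.4553, -0.1173, 0.2315]
orientation: [[-0.133, 0.991, 0.0], [0.991, 0.133, -0.0], [-0.0, 0.0, -1.0]]
contact_force: [0.4, -0.6, -0.2]
gripper_width: 0.999
time: 2.72
ee_pos: [0.4542, -0.119, 0.2312]
orientation: [[-0.135, 0.991, -0.001], [0.991, 0.135, -0.001], [-0.0, -0.001, -1.0]]
contact_force: [-0.2, -0.1, 0.3]
gripper_width: 0.999
t 2.73 pos [ 0.4542 -0.119   0.2312] jaw deg 7.79 tilt vec(tool x,y deg) [-0.05  0.02 -0.  ] 
 shift cm [5.12 3.33 0.11] turn z -0.51 F [-0.2 -0.1  0.3] w 8.53
```

```bash
python3 -m crank '[[[5.1,3.3,0,0,0,-0.5,8.54],[0,0,3,0,0,0,8.54],[0,0,3,0,0,0,8.54],[0,0,0,0,0,0,8.54]]]'; python3 - <<'E'
from h import *; go(.4803,-.0638,.105,8.3)
im=eyes.get_image("scene")[:,:,::-1]; cv2.imwrite("pics/s1.png",cv2.resize(im[80:230,130:330],None,fx=4,fy=4,interpolation=cv2.INTER_CUBIC))
E
```

```text
time: 3.22
ee_pos: [0.4781, -0.0654, 0.1697]
orientation: [[-0.142, 0.99, -0.005], [0.99, 0.142, -0.0], [0.0, -0.005, -1.0]]
contact_force: [-1.1, -0.1, 0.6]
gripper_width: 0.997
t 3.23 pos [ 0.4781 -0.0654  0.1697] jaw deg 8.17 tilt vec(tool x,y deg) [-0.3  -0.02 -0.  ] 
 shift cm [0.13 0.27 6.47] turn z -0.13 F [-1.1 -0.1  0.6] w 8.52
```

View pics/s1.png

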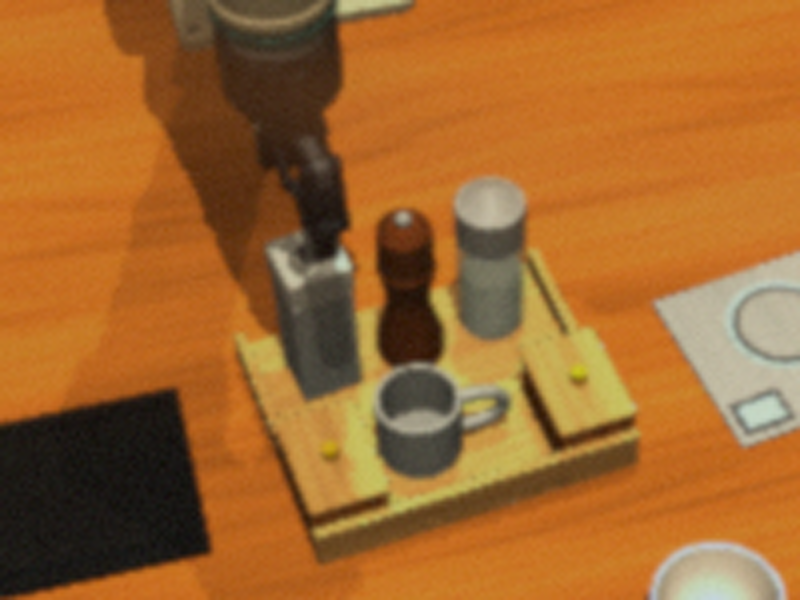

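The gripper hangs over the canister, with its far finger at about (325,215). It stands straddled along x and clear of the mill, so I'll go down and grip.

```bash
python3 -m crank '[[[0.1,0.2,1.6,0.3,0,0,8.54],[0,0,1.6,0,0,0,8.54],[0,0,1.6,0,0,0,8.54],[0,0,1.6,0,0,0,8.54],[0,0,0,0,0,0,8.54]]]' 40; python3 -c "
from h import *; go(.4803,-.0638,.105,8.3)"
```

```text
time: 3.9
ee_pos: [0.4815, -0.0627, 0.1067]
orientation: [[-0.145, 0.989, -0.007], [0.989, 0.145, -0.001], [0.0, -0.007, -1.0]]
contact_force: [0.2, -0.7, 0.4]
gripper_width: 0.999
t 3.9 pos [ 0.4815 -0.0627  0.1067] jaw deg 8.34 tilt vec(tool x,y deg) [-0.38 -0.01 -0.  ] 
 shift cm [-0.09 -0.13  0.17] turn z 0.04 F [ 0.2 -0.7  0.4] w 8.53
```

```bash
python3 -m crank '[[[0,0,0.1,-0.3,0,0,4],[0,0,0,0,0,0,4],[0,0,0,0,0,0,4],[0,0,0,0,0,0,4],[0,0,0,0,0,0,4]]]' 40; python3 -c "
from h import *; go(.4803,-.0638,.105,8.3); print(manip.pinch_z)"
```

```text
time: 4.53
ee_pos: [0.482, -0.0626, 0.107]
orientation: [[-0.146, 0.989, 0.001], [0.989, 0.146, -0.0], [-0.001, 0.001, -1.0]]
contact_force: [-1.5, 0.7, 6.0]
gripper_width: 0.557
t 4.53 pos [ 0.482  -0.0626  0.107 ] jaw deg 8.37 tilt vec(tool x,y deg) [0.03 0.03 0.  ] 
 shift cm [-0.09 -0.18  0.2 ] turn z 0.07 F [-1.5  0.7  6. ] w 4.76
-0.0187
```

```bash
python3 -m crank '[[[0,0,-2,0,0,0,4],[0,0,-3,0,0,0,4],[0,0,-3,0,0,0,4],[0,0,0,0,0,0,4]]]' 40; python3 -c "
from h import *; go(.535,-.343,.18,8.3)"
```

```text
time: 5.03
ee_pos: [0.4833, -0.0626, 0.1879]
orientation: [[-0.145, 0.989, 0.005], [0.989, 0.145, -0.0], [-0.001, 0.005, -1.0]]
contact_force: [0.6, -0.7, -3.8]
gripper_width: 0.558
t 5.03 pos [ 0.4833 -0.0626  0.1879] jaw deg 8.35 tilt vec(tool x,y deg) [0.26 0.06 0.  ] 
 shift cm [-28.49   1.03   0.82] turn z 0.05 F [ 0.6 -0.7 -3.8] w 4.76
```

```bash
python3 -m crank '[[[-3,0.1,0,0,0,0,4],[-4.5,0.2,0,0,0,0,4],[-4.5,0.2,0,0,0,0,4],[-4.5,0.2,0,0,0,0,4],[-4.5,0.2,0,0,0,0,4]]]' 40;  python3 -m crank '[[[-4.5,0.1,0,0,0,0,4],[-3,0,0,0,0,0,4],[0,0,2,0,0,0,4],[0,0,2,0,0,0,4],[0,0,0,0,0,0,4]]]'; python3 -c "
from h import *; go(.535,-.343,.103,8.3)"
```

```text
time: 5.65
ee_pos: [0.5205, -0.2701, 0.1843]
orientation: [[-0.146, 0.989, -0.002], [0.989, 0.146, 0.001], [0.001, -0.002, -1.0]]
contact_force: [1.1, 0.4, -3.0]
gripper_width: 0.555
time: 6.28
ee_pos: [0.531, -0.3419, 0.1428]
orientation: [[-0.146, 0.989, -0.006], [0.989, 0.146, 0.003], [0.004, -0.005, -1.0]]
contact_force: [-0.3, -0.0, -3.3]
gripper_width: 0.558
t 6.28 pos [ 0.531  -0.3419  0.1428] jaw deg 8.39 tilt vec(tool x,y deg) [-0.31 -0.23 -0.  ] 
 shift cm [-0.18  0.41  3.98] turn z 0.09 F [-0.3 -0.  -3.3] w 4.76
```

```bash
python3 -m crank '[[[-0.2,0.4,1.5,-0.2,-0.2,0,4],[0,0,1.2,0,0,0,4],[0,0,0.7,0,0,0,4],[0,0,0.3,0,0,0,4],[0,0,0,0,0,0,4]]]' 40; python3 -c "
from h import *; go(.535,-.343,.103,8.3)"
```

```text
time: 6.9
ee_pos: [0.5377, -0.3444, 0.1093]
orientation: [[-0.146, 0.989, 0.004], [0.989, 0.146, -0.003], [-0.004, 0.004, -1.0]]
contact_force: [0.6, -0.4, -2.6]
gripper_width: 0.556
t 6.9 pos [ 0.5377 -0.3444  0.1093] jaw deg 8.38 tilt vec(tool x,y deg) [ 0.2  0.2 -0. ] 
 shift cm [ 0.18 -0.25  0.63] turn z 0.08 F [ 0.6 -0.4 -2.6] w 4.75
```

```bash
python3 -m crank '[[[0,0,0.3,0,0,0,4],[0,0,0.25,0,0,0,4],[0,0,0,0,0,0,4]]]' 40; python3 -c "
from h import *; go(.535,-.343,.103,8.3)"
```

```text
time: 7.28
ee_pos: [0.5375, -0.3444, 0.1037]
orientation: [[-0.146, 0.989, 0.004], [0.989, 0.146, -0.003], [-0.003, 0.003, -1.0]]
contact_force: [-0.2, 0.7, -2.9]
gripper_width: 0.556
t 7.28 pos [ 0.5375 -0.3444  0.1037] jaw deg 8.38 tilt vec(tool x,y deg) [0.19 0.19 0.  ] 
 shift cm [ 0.18 -0.23  0.07] turn z 0.08 F [-0.2  0.7 -2.9] w 4.74
```

```bash
python3 -m crank '[[[0,0,0.15,0,0,0,4],[0,0,0.1,0,0,0,4],[0,0,0,0,0,0,4]]]' 40; python3 -c "
from h import *; go(.535,-.343,.103,8.3)"
```

```text
time: 7.65
ee_pos: [0.5378, -0.3447, 0.1021]
orientation: [[-0.146, 0.989, 0.004], [0.989, 0.146, -0.004], [-0.004, 0.004, -1.0]]
contact_force: [-1.2, 0.6, 4.3]
gripper_width: 0.557
t 7.65 pos [ 0.5378 -0.3447  0.1021] jaw deg 8.37 tilt vec(tool x,y deg) [ 0.22  0.24 -0.  ] 
 shift cm [ 0.21 -0.25 -0.1 ] turn z 0.07 F [-1.2  0.6  4.3] w 4.76
```

Contact force rose at TCP z of 0.102, so the canister is standing on the mat. Releasing, then on to the mill.

```bash
python3 -m crank '[[[0,0,0,0,0,0,6],[0,0,0,0,0,0,8.54],[0,0,0,0,0,0,8.54],[0,0,-3,0,0,0,8.54],[0,0,-5,0,0,0,8.54]]]' 40; python3 -m crank '[[[0,0,-2.5,0,0,0,8.54],[0,0,0,0,0,0,8.54]]]'; python3 - <<'E'
from h import *; go(.4754,.0047,.2,5.2)
for n,(a,b,c,d) in(("scene",(110,250,85,285)),("top",(165,245,225,405))):
    im=eyes.get_image(n)[:,:,::-1]; cv2.imwrite(f"pics/{n}2.png",cv2.resize(im[a:b,c:d],None,fx=4,fy=4,interpolation=cv2.INTER_CUBIC))
E
```

```text
time: 8.28
ee_pos: [0.5361, -0.3436, 0.1803]
orientation: [[-0.146, 0.989, 0.0], [0.989, 0.146, -0.001], [-0.001, 0.0, -1.0]]
contact_force: [0.5, -0.5, 0.0]
gripper_width: 0.998
time: 8.52
ee_pos: [0.5386, -0.3447, 0.2086]
orientation: [[-0.146, 0.989, 0.008], [0.989, 0.146, -0.005], [-0.006, 0.007, -1.0]]
contact_force: [0.2, -0.1, -0.6]
gripper_width: 1.004
t 8.53 pos [ 0.5386 -0.3447  0.2086] jaw deg 8.37 tilt vec(tool x,y deg) [0.42 0.37 0.  ] 
 shift cm [35.5  -1.18  0.62] turn z 3.17 F [ 0.2 -0.1 -0.6] w 8.58
```

View pics/scene2.png

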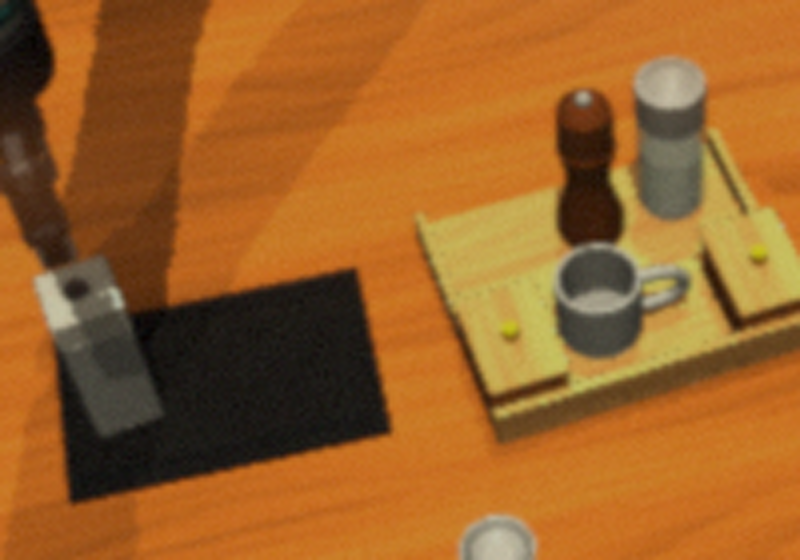

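The canister stands upright on the left part of the mat, knob at (77,288) and base around (125,420). Now to the mill.

```bash
python3 -m crank '[[[5,0,0,0,0,0.6,8.54],[6,0,0,0,0,0.6,8.54],[6,0,0,0,0,0.6,8.54],[6,0,0,0,0,0.6,8.54],[6,-0.4,0,0,0,0.7,8.54]]]' 40; python3 -m crank '[[[5,0,0,0,0,0,8.54],[0,0,0,0,0,0,8.54]]]'; python3 - <<'E'
from h import *; go(.4754,.0047,.18,5.2)
E
```

```text
time: 9.25
ee_pos: [0.496, -0.0549, 0.2039]
orientation: [[-0.091, 0.996, 0.002], [0.996, 0.091, -0.002], [-0.002, 0.002, -1.0]]
contact_force: [0.8, 0.8, -0.4]
gripper_width: 0.999
time: 9.5
ee_pos: [0.4913, -0.0022, 0.2042]
orientation: [[-0.1, 0.995, 0.002], [0.995, 0.1, -0.001], [-0.001, 0.002, -1.0]]
contact_force: [-0.1, -1.3, -0.6]
gripper_width: 0.999
t 9.5 pos [ 0.4913 -0.0022  0.2042] jaw deg 5.77 tilt vec(tool x,y deg) [0.09 0.05 0.  ] 
 shift cm [ 0.85 -1.52  2.41] turn z 0.57 F [-0.1 -1.3 -0.6] w 8.53
```

```bash
python3 -m crank '[[[0.8,-1.5,0,0,0,0.5,8.54],[0,0,2,0,0,0,8.54],[0,0,2,0,0,0,8.54],[0,0,0,0,0,0,8.54]]]' 40;  python3 - <<'E'
from h import *; go(.4754,.0047,.102,5.2)
im=eyes.get_image("top")[:,:,::-1]; cv2.imwrite(f"pics/top3.png",cv2.resize(im[165:265,225:385],None,fx=5,fy=5,interpolation=cv2.INTER_CUBIC))
E
```

```text
time: 10.0
ee_pos: [0.4754, -0.0018, 0.1631]
orientation: [[-0.082, 0.997, -0.001], [0.997, 0.082, -0.004], [-0.003, -0.001, -1.0]]
contact_force: [-0.8, 0.2, 1.0]
gripper_width: 0.999
t 10.0 pos [ 0.4754 -0.0018  0.1631] jaw deg 4.71 tilt vec(tool x,y deg) [-0.08  0.19  0.  ] 
 shift cm [0.67 0.06 6.11] turn z -0.49 F [-0.8  0.2  1. ] w 8.53
```

View pics/top3.png

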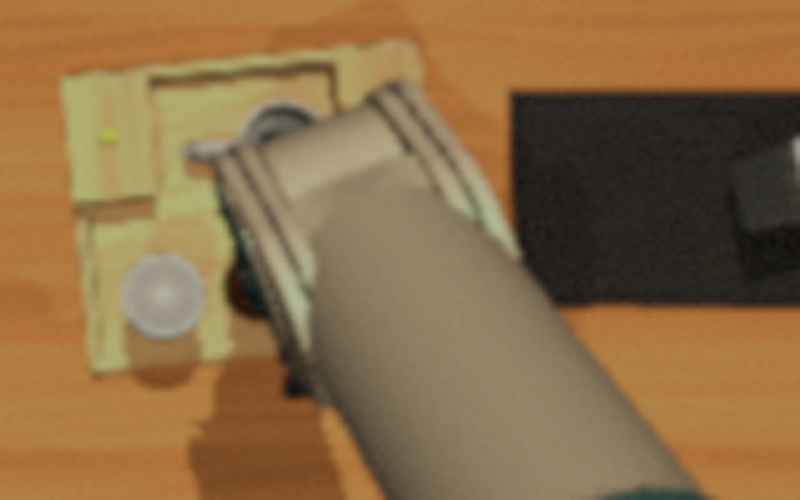

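The top view is blocked by the arm. The mill edge is just visible at (240,290), and the shaker at (163,295) is clear. I'll use the measured pose.

```bash
python3 -m crank '[[[0.6,0,1,0,0,-0.5,8.54],[0,0,1.5,0,0,0,8.54],[0,0,1.5,0,0,0,8.54],[0,0,1.5,0,0,0,8.54],[0,0,0,0,0,0,8.54]]]' 40;  python3 - <<'E'
from h import *; go(.4754,.0047,.102,5.2)
E
```

```text
time: 10.68
ee_pos: [0.4762, 0.0055, 0.1094]
orientation: [[-0.093, 0.996, 0.002], [0.996, 0.093, -0.003], [-0.003, 0.002, -1.0]]
contact_force: [0.3, 0.4, 0.7]
gripper_width: 1.002
t 10.68 pos [0.4762 0.0055 0.1094] jaw deg 5.32 tilt vec(tool x,y deg) [0.11 0.18 0.  ] 
 shift cm [-0.07 -0.09  0.74] turn z 0.12 F [0.3 0.4 0.7] w 8.56
```

```bash
python3 -m crank '[[[0,0,0.7,0,0,0,8.54],[0,0,0,0,0,0,3.4],[0,0,0,0,0,0,3.4],[0,0,0,0,0,0,3.4],[0,0,0,0,0,0,3.4]]]' 40; python3 -m crank '[[[0,0,0,0,0,0,3.4],[0,0,0,0,0,0,3.4]]]' 40;   python3 - <<'E'
from h import *; go(.4754,.0047,.102,5.2)
E
```

```text
time: 11.3
ee_pos: [0.4766, 0.0051, 0.1035]
orientation: [[-0.092, 0.996, 0.004], [0.996, 0.092, -0.003], [-0.004, 0.003, -1.0]]
contact_force: [-1.1, -0.4, 5.7]
gripper_width: 0.459
time: 11.55
ee_pos: [0.4766, 0.0051, 0.1035]
orientation: [[-0.092, 0.996, 0.004], [0.996, 0.092, -0.003], [-0.004, 0.003, -1.0]]
contact_force: [-2.7, 0.1, 5.2]
gripper_width: 0.46
t 11.55 pos [0.4766 0.0051 0.1035] jaw deg 5.28 tilt vec(tool x,y deg) [0.2  0.21 0.  ] 
 shift cm [-0.03 -0.12  0.15] turn z 0.08 F [-2.7  0.1  5.2] w 3.93
```

```bash
python3 -m crank '[[[0,0,-2,0,0,0,3.4],[0,0,-3,0,0,0,3.4],[0,0,-3,0,0,0,3.4],[0,0,0,0,0,0,3.4]]]' 40; python3 -c "
from h import *; go(.535,-.281,.18,8.3)"
```

```text
time: 12.05
ee_pos: [0.4781, 0.0056, 0.1847]
orientation: [[-0.092, 0.996, 0.009], [0.996, 0.092, -0.003], [-0.003, 0.008, -1.0]]
contact_force: [0.4, -0.1, -2.7]
gripper_width: 0.461
t 12.05 pos [0.4781 0.0056 0.1847] jaw deg 5.25 tilt vec(tool x,y deg) [0.48 0.2  0.  ] 
 shift cm [-29.05   3.04   0.6 ] turn z -3.05 F [ 0.4 -0.1 -2.7] w 3.94
```

```bash
python3 -m crank '[[[-3,0.3,0,0,0,0,3.4],[-4.5,0.5,0,0,0,0,3.4],[-4.5,0.5,0,0,0,0,3.4],[-4.5,0.5,0,0,0,0,3.4],[-4.5,0.5,0,0,0,0,3.4]]]' 40;  python3 -m crank '[[[-4.5,0.5,0,0,0,0,3.4],[-3.4,0.2,0,0,0,0,3.4],[0,0,2,0,0,0,3.4],[0,0,2,0,0,0,3.4],[0,0,0,0,0,0,3.4]]]'; python3 -c "
from h import *; go(.537,-.281,.1,5.3)"
```

```text
time: 12.68
ee_pos: [0.5181, -0.2029, 0.1823]
orientation: [[-0.092, 0.996, 0.002], [0.996, 0.092, -0.002], [-0.002, 0.002, -1.0]]
contact_force: [0.4, 0.2, -1.1]
gripper_width: 0.457
time: 13.3
ee_pos: [0.5309, -0.279, 0.1412]
orientation: [[-0.092, 0.996, -0.002], [0.996, 0.092, -0.001], [-0.0, -0.002, -1.0]]
contact_force: [-0.4, 0.1, -1.3]
gripper_width: 0.457
t 13.3 pos [ 0.5309 -0.279   0.1412] jaw deg 5.28 tilt vec(tool x,y deg) [-0.09  0.02 -0.  ] 
 shift cm [-0.25  0.59  4.12] turn z -0.02 F [-0.4  0.1 -1.3] w 3.91
```

```bash
python3 -m crank '[[[-0.2,0.2,1.5,0,0,0,3.4],[0,0,1.2,0,0,0,3.4],[0,0,0.6,0,0,0,3.4],[0,0,0.3,0,0,0,3.4],[0,0,0,0,0,0,3.4]]]' 40; python3 -c "
from h import *; go(.535,-.281,.0985,5.3)"
```

```text
time: 13.92
ee_pos: [0.5356, -0.2816, 0.1082]
orientation: [[-0.092, 0.996, 0.004], [0.996, 0.092, -0.003], [-0.003, 0.004, -1.0]]
contact_force: [0.8, 0.7, -1.3]
gripper_width: 0.458
t 13.93 pos [ 0.5356 -0.2816  0.1082] jaw deg 5.28 tilt vec(tool x,y deg) [ 0.22  0.19 -0.  ] 
 shift cm [ 0.07 -0.06  0.97] turn z -0.02 F [ 0.8  0.7 -1.3] w 3.91
```

```bash
python3 -m crank '[[[0,0,0.4,0,0,0,3.4],[0,0,0.3,0,0,0,3.4],[0,0,0.1,0,0,0,3.4],[0,0,0.1,0,0,0,3.4],[0,0,0,0,0,0,3.4]]]' 40; python3 -c "
from h import *; go(.535,-.281,.0985,5.3)"
```

```text
time: 14.55
ee_pos: [0.5355, -0.2816, 0.0991]
orientation: [[-0.092, 0.996, 0.004], [0.996, 0.092, -0.003], [-0.003, 0.004, -1.0]]
contact_force: [0.1, 0.2, -2.2]
gripper_width: 0.462
t 14.55 pos [ 0.5355 -0.2816  0.0991] jaw deg 5.28 tilt vec(tool x,y deg) [ 0.21  0.19 -0.  ] 
 shift cm [ 0.07 -0.05  0.06] turn z -0.02 F [ 0.1  0.2 -2.2] w 3.94
```

```bash
python3 -m crank '[[[0,0,0.1,0,0,0,3.4],[0,0,0.1,0,0,0,3.4],[0,0,0,0,0,0,3.4]]]' 40; python3 -c "
from h import *; go(.535,-.281,.0985,5.3)"
```

```text
time: 14.92
ee_pos: [0.5358, -0.2819, 0.0987]
orientation: [[-0.092, 0.996, 0.005], [0.996, 0.092, -0.004], [-0.004, 0.004, -1.0]]
contact_force: [-2.1, 0.0, 8.3]
gripper_width: 0.457
t 14.93 pos [ 0.5358 -0.2819  0.0987] jaw deg 5.27 tilt vec(tool x,y deg) [0.24 0.25 0.  ] 
 shift cm [ 0.1  -0.07  0.01] turn z -0.03 F [-2.1  0.   8.3] w 3.9
```

```bash
python3 -m crank '[[[0,0,0,0,0,0,6],[0,0,0,0,0,0,8.54],[0,0,0,0,0,0,8.54],[0,0,-3,0,0,0,8.54],[0,0,-5,0,0,0,8.54]]]' 40; python3 -m crank '[[[0,0,-2.5,0,0,0,8.54],[5,0,0,0,0,0,8.54],[6,-0.5,0,0,0,0,8.54],[6,-0.5,0,0,0,0,8.54],[6,-0.5,0,0,0,0,8.54]]]'; python3 -m crank '[[[6,-0.5,0,0,0,0,8.54],[4,-0.5,0,0,0,0,8.54],[0,0,0,0,0,0,8.54]]]'; python3 - <<'E'
from h import *; go(.4642,.0703,.17,5.2)
E
```

```text
time: 15.55
ee_pos: [0.5339, -0.2809, 0.1762]
orientation: [[-0.092, 0.996, 0.0], [0.996, 0.092, -0.001], [-0.001, 0.0, -1.0]]
contact_force: [-0.7, -1.3, 0.8]
gripper_width: 1.003
time: 16.18
ee_pos: [0.4987, -0.0519, 0.2014]
orientation: [[-0.092, 0.996, 0.005], [0.996, 0.092, -0.003], [-0.003, 0.004, -1.0]]
contact_force: [1.6, 0.5, -0.1]
gripper_width: 1.002
time: 16.55
ee_pos: [0.4792, 0.0489, 0.2013]
orientation: [[-0.099, 0.995, 0.004], [0.995, 0.099, -0.001], [-0.002, 0.004, -1.0]]
contact_force: [0.2, 0.1, 0.5]
gripper_width: 1.001
t 16.55 pos [0.4792 0.0489 0.2013] jaw deg 5.68 tilt vec(tool x,y deg) [ 0.24  0.1  -0.  ] 
 shift cm [ 2.28 -1.3   3.12] turn z 0.48 F [0.2 0.1 0.5] w 8.55
```

```bash
python3 -m crank '[[[2.2,-1.3,0,0,0,0.4,8.54],[0,0,2,0,0,0,8.54],[0,0,2,0,0,0,8.54],[0,0,0,0,0,0,8.54]]]' 40;  python3 - <<'E'
from h import *; go(.4642,.0703,.097,5.2)
im=eyes.get_image("scene")[:,:,::-1]; cv2.imwrite("pics/s4.png",cv2.resize(im[80:230,90:290],None,fx=4,fy=4,interpolation=cv2.INTER_CUBIC))
E
```

```text
time: 17.05
ee_pos: [0.4643, 0.0643, 0.1598]
orientation: [[-0.084, 0.996, 0.001], [0.996, 0.084, -0.004], [-0.004, 0.001, -1.0]]
contact_force: [0.8, 0.1, 0.9]
gripper_width: 1.0
t 17.05 pos [0.4643 0.0643 0.1598] jaw deg 4.81 tilt vec(tool x,y deg) [0.04 0.23 0.  ] 
 shift cm [0.63 0.04 6.28] turn z -0.39 F [0.8 0.1 0.9] w 8.54
```

View pics/s4.png

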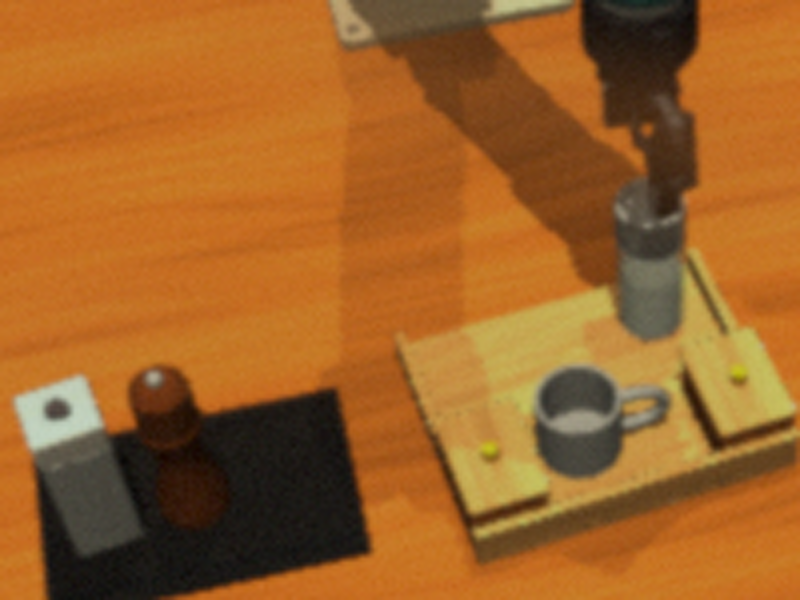

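The canister (57,408) and the mill (155,378) stand on the mat. The gripper is above the shaker at (650,215).

```bash
python3 -m crank '[[[0.6,0,1.5,0,0,-0.4,8.54],[0,0,1.5,0,0,0,8.54],[0,0,1.5,0,0,0,8.54],[0,0,1.5,0,0,0,8.54],[0,0,0,0,0,0,8.54]]]' 40;  python3 - <<'E'
from h import *; go(.4642,.0703,.097,5.2)
E
```

```text
time: 17.73
ee_pos: [0.4642, 0.0715, 0.0999]
orientation: [[-0.093, 0.996, 0.002], [0.996, 0.093, -0.003], [-0.003, 0.002, -1.0]]
contact_force: [0.1, -0.0, 0.4]
gripper_width: 1.001
t 17.73 pos [0.4642 0.0715 0.0999] jaw deg 5.31 tilt vec(tool x,y deg) [0.11 0.2  0.  ] 
 shift cm [-0.12 -0.01  0.29] turn z 0.11 F [ 0.1 -0.   0.4] w 8.55
```

```bash
python3 -m crank '[[[0,0,0.2,0,0,0,8.54],[0,0,0,0,0,0,4.4],[0,0,0,0,0,0,4.4],[0,0,0,0,0,0,4.4],[0,0,0,0,0,0,4.4]]]' 40; python3 -m crank '[[[0,0,0,0,0,0,4.4]]]' 40;   python3 - <<'E'
from h import *; go(.4642,.0703,.097,5.2)
E
python3 -m crank '[[[0,0,-2,0,0,0,4.4],[0,0,-3,0,0,0,4.4],[0,0,-3,0,0,0,4.4],[0,0,0,0,0,0,4.4]]]'; python3 -c "
from h import *; go(.535,-.218,.18,5.2)"
```

```text
time: 18.35
ee_pos: [0.4647, 0.0714, 0.0993]
orientation: [[-0.092, 0.996, 0.004], [0.996, 0.092, -0.003], [-0.004, 0.004, -1.0]]
contact_force: [-1.5, -0.4, 5.3]
gripper_width: 0.589
time: 18.48
ee_pos: [0.4648, 0.0713, 0.0994]
orientation: [[-0.092, 0.996, 0.004], [0.996, 0.092, -0.003], [-0.004, 0.004, -1.0]]
contact_force: [-1.5, -0.4, 6.5]
gripper_width: 0.588
t 18.48 pos [0.4648 0.0713 0.0994] jaw deg 5.28 tilt vec(tool x,y deg) [ 0.23  0.2  -0.  ] 
 shift cm [-0.1  -0.07  0.24] turn z 0.08 F [-1.5 -0.4  6.5] w 5.02
time: 18.98
ee_pos: [0.4658, 0.0718, 0.1803]
orientation: [[-0.091, 0.996, 0.008], [0.996, 0.091, -0.002], [-0.003, 0.008, -1.0]]
contact_force: [-0.3, 0.0, -2.5]
gripper_width: 0.588
t 18.98 pos [0.4658 0.0718 0.1803] jaw deg 5.25 tilt vec(tool x,y deg) [0.45 0.17 0.  ] 
 shift cm [-29.49   4.24   0.15] turn z 0.05 F [-0.3  0.  -2.5] w 5.02
```

```bash
python3 -m crank '[[[-3,0.4,0,0,0,0,4.4],[-4.5,0.7,0,0,0,0,4.4],[-4.5,0.7,0,0,0,0,4.4],[-4.5,0.7,0,0,0,0,4.4],[-4.5,0.7,0,0,0,0,4.4]]]' 40;  python3 -m crank '[[[-4.5,0.7,0,0,0,0,4.4],[-3.6,0.2,0,0,0,0,4.4],[0,0,2,0,0,0,4.4],[0,0,2,0,0,0,4.4],[0,0,0,0,0,0,4.4]]]'; python3 -c "
from h import *; go(.536,-.217,.0945,5.3)"
```

```text
time: 19.6
ee_pos: [0.5149, -0.136, 0.1779]
orientation: [[-0.092, 0.996, 0.002], [0.996, 0.092, -0.002], [-0.002, 0.001, -1.0]]
contact_force: [0.2, 0.8, -3.1]
gripper_width: 0.588
time: 20.23
ee_pos: [0.5298, -0.214, 0.137]
orientation: [[-0.092, 0.996, -0.002], [0.996, 0.092, -0.001], [-0.001, -0.002, -1.0]]
contact_force: [-0.5, 0.4, -2.4]
gripper_width: 0.586
t 20.23 pos [ 0.5298 -0.214   0.137 ] jaw deg 5.28 tilt vec(tool x,y deg) [-0.12  0.05 -0.  ] 
 shift cm [-0.35  0.6   4.25] turn z -0.02 F [-0.5  0.4 -2.4] w 5.01
```

```bash
python3 -m crank '[[[-0.2,0.2,1.5,0,0,0,4.4],[0,0,1.2,0,0,0,4.4],[0,0,0.8,0,0,0,4.4],[0,0,0.3,0,0,0,4.4],[0,0,0,0,0,0,4.4]]]' 40; python3 -m crank '[[[0,0,0.2,0,0,0,4.4],[0,0,0.1,0,0,0,4.4],[0,0,0,0,0,0,4.4]]]' 40;python3 -c "
from h import *; go(.536,-.217,.0945,5.3)"
```

```text
time: 20.85
ee_pos: [0.5346, -0.2163, 0.1019]
orientation: [[-0.092, 0.996, 0.004], [0.996, 0.092, -0.003], [-0.003, 0.004, -1.0]]
contact_force: [0.0, 0.4, -3.4]
gripper_width: 0.586
time: 21.22
ee_pos: [0.5346, -0.2165, 0.099]
orientation: [[-0.092, 0.996, 0.004], [0.996, 0.092, -0.003], [-0.003, 0.004, -1.0]]
contact_force: [-0.3, 0.3, -3.6]
gripper_width: 0.584
t 21.23 pos [ 0.5346 -0.2165  0.099 ] jaw deg 5.28 tilt vec(tool x,y deg) [ 0.21  0.19 -0.  ] 
 shift cm [-0.07  0.14  0.45] turn z -0.02 F [-0.3  0.3 -3.6] w 4.99
```

```bash
python3 -m crank '[[[0,0,0.2,0,0,0,4.4],[0,0,0.2,0,0,0,4.4],[0,0,0.1,0,0,0,4.4],[0,0,0,0,0,0,4.4]]]' 40; python3 -m crank '[[[0,0,0.1,0,0,0,4.4],[0,0,0,0,0,0,4.4]]]' 40;python3 -c "
from h import *; go(.536,-.217,.0945,5.3)"
```

```text
time: 21.72
ee_pos: [0.5346, -0.2165, 0.0944]
orientation: [[-0.092, 0.996, 0.004], [0.996, 0.092, -0.003], [-0.004, 0.004, -1.0]]
contact_force: [-1.7, 1.4, 3.9]
gripper_width: 0.585
time: 21.98
ee_pos: [0.5346, -0.2167, 0.0944]
orientation: [[-0.092, 0.996, 0.004], [0.996, 0.092, -0.004], [-0.004, 0.004, -1.0]]
contact_force: [-4.3, 1.1, 11.6]
gripper_width: 0.59
t 21.98 pos [ 0.5346 -0.2167  0.0944] jaw deg 5.27 tilt vec(tool x,y deg) [ 0.22  0.25 -0.  ] 
 shift cm [-0.04  0.14 -0.01] turn z -0.03 F [-4.3  1.1 11.6] w 5.04
```

```bash
python3 -m crank '[[[0,0,-0.1,0,0,0,6],[0,0,0,0,0,0,8.54],[0,0,0,0,0,0,8.54],[0,0,-3,0,0,0,8.54],[0,0,-5,0,0,0,8.54]]]' 40; python3 -m crank '[[[0,0,-2.5,0,0,0,8.54],[5,0.8,0,0,0,1.8,8.54],[5,0.8,0,0,0,1.8,8.54],[5,0.8,0,0,0,1.8,8.54],[5,0.8,0,0,0,1.6,7.6]]]'; python3 -m crank '[[[0,0,0,0,0,0,7.6],[0,0,0,0,0,0,7.6]]]'; python3 - <<'E'
from h import *; go(.5625,-.0102,.17,-1.7)
for n,(a,b,c,d) in(("scene",(90,250,85,285)),("top",(165,245,225,405))):
    im=eyes.get_image(n)[:,:,::-1]; cv2.imwrite(f"pics/{n}5.png",cv2.resize(im[a:b,c:d],None,fx=3.7,fy=3.7,interpolation=cv2.INTER_CUBIC))
E
```

```text
time: 22.6
ee_pos: [0.533, -0.2158, 0.173]
orientation: [[-0.092, 0.996, -0.0], [0.996, 0.092, -0.001], [-0.001, -0.0, -1.0]]
contact_force: [0.4, -0.6, 0.6]
gripper_width: 1.003
time: 23.22
ee_pos: [0.5572, -0.0135, 0.1984]
orientation: [[0.031, 1.0, 0.004], [1.0, -0.031, -0.003], [-0.003, 0.004, -1.0]]
contact_force: [0.7, -1.0, 0.1]
gripper_width: 0.889
time: 23.48
ee_pos: [0.557, -0.0155, 0.1982]
orientation: [[0.03, 1.0, 0.003], [1.0, -0.03, -0.004], [-0.004, 0.004, -1.0]]
contact_force: [-0.2, -0.3, -0.1]
gripper_width: 0.889
t 23.48 pos [ 0.557  -0.0155  0.1982] jaw deg -1.7 tilt vec(tool x,y deg) [0.2  0.21 0.  ] 
 shift cm [0.55 0.53 2.82] turn z 0.0 F [-0.2 -0.3 -0.1] w 7.59
```

View pics/scene5.png

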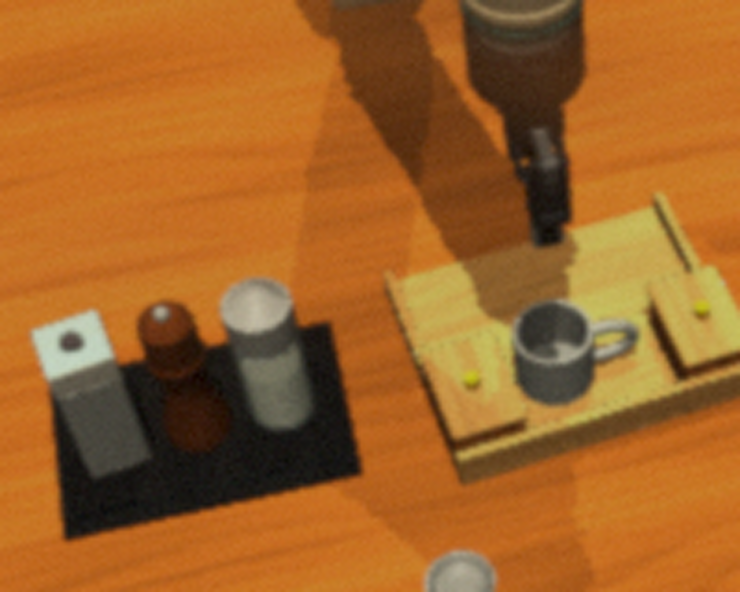

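View pics/top5.png

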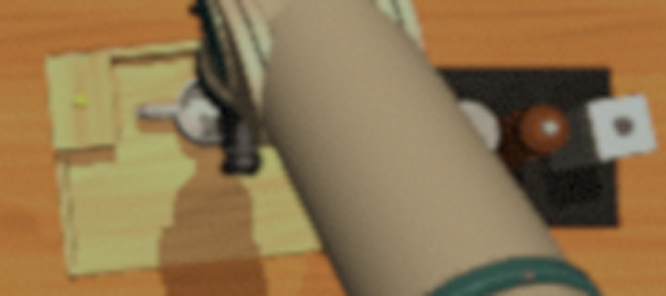

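All three are on the mat: canister (72,342), mill (163,315), shaker (258,300). The cup is still in place at (553,350). Going down on the cup.

```bash
python3 -m crank '[[[0.6,0.5,2,0,0,0,7.6],[0,0,3,0,0,0,7.6],[0,0,3,0,0,0,7.6],[0,0,0,0,0,0,7.6]]]'; python3 - <<'E'
from h import *; go(.5625,-.0102,.03,-1.7)
E
```

```text
time: 24.08
ee_pos: [0.5604, -0.01, 0.1154]
orientation: [[0.031, 1.0, -0.002], [1.0, -0.031, -0.003], [-0.003, -0.002, -1.0]]
contact_force: [0.1, 0.3, 0.4]
gripper_width: 0.889
t 24.07 pos [ 0.5604 -0.01    0.1154] jaw deg -1.76 tilt vec(tool x,y deg) [-0.12  0.18  0.  ] 
 shift cm [0.01 0.23 8.54] turn z -0.06 F [0.1 0.3 0.4] w 7.59
```

```bash
python3 -m crank '[[[0,0.1,1.5,0,0,0,7.6],[0,0,1.5,0,0,0,7.6],[0,0,0,0,0,0,7.6]]]'; python3 - <<'E'
from h import *; go(.5625,-.0102,.03,-1.7)
im=eyes.get_image("scene")[:,:,::-1]; cv2.imwrite("pics/s6.png",cv2.resize(im[110:210,180:300],None,fx=6,fy=6,interpolation=cv2.INTER_CUBIC))
E
```

```text
time: 24.45
ee_pos: [0.563, -0.0097, 0.0874]
orientation: [[0.03, 1.0, 0.002], [1.0, -0.03, -0.003], [-0.003, 0.002, -1.0]]
contact_force: [-0.1, -0.1, 0.2]
gripper_width: 0.888
t 24.45 pos [ 0.563  -0.0097  0.0874] jaw deg -1.72 tilt vec(tool x,y deg) [0.12 0.18 0.  ] 
 shift cm [-0.04 -0.06  5.74] turn z -0.02 F [-0.1 -0.1  0.2] w 7.59
```

View pics/s6.png

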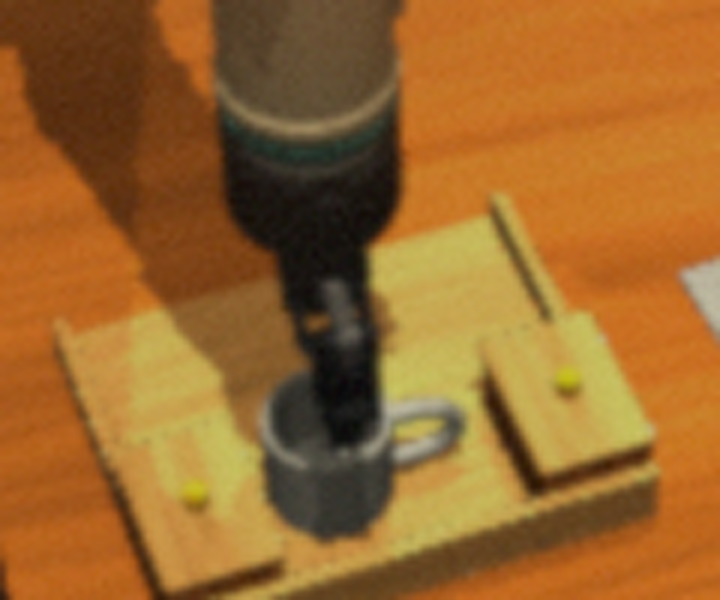

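```bash
python3 - <<'E'
from h import *
f=lambda X:((proj("scene",X)-[180,110])*6+2.5).round(0)
p=np.array(manip.observe()["ee_pos"])
print("far finger inner tip",f(p+[.038,0,.006]),"outer",f(p+[.052,0,.006]),"cup far rim",f([.5935,-.0102,.065]),"near rim",f([.5315,-.0102,.065]),"rim ctr",f([.5625,-.0102,.065]), "bottom c",f([.5625,-.0102,.01]))
E
```

```text
far finger inner tip [347. 441.] outer [355. 465.] cup far rim [344. 466.] near rim [311. 364.] rim ctr [327. 414.] bottom c [332. 484.]
```

The far fingertip shows at about (350,445), against a prediction of (347,441) for the inner tip, so it lies outside the rim. I'll continue down.

```bash
python3 -m crank '[[[0,0,1.2,0,0,0,7.6],[0,0,1.2,0,0,0,7.6],[0,0,1.2,0,0,0,7.6],[0,0,1.2,0,0,0,7.6],[0,0,0,0,0,0,7.6]]]'; python3 - <<'E'
from h import *; go(.5625,-.0102,.03,-1.7)
E
```

```text
time: 25.12
ee_pos: [0.5631, -0.0097, 0.0392]
orientation: [[0.03, 1.0, 0.002], [1.0, -0.03, -0.003], [-0.003, 0.002, -1.0]]
contact_force: [-0.2, 1.0, 0.1]
gripper_width: 0.892
t 25.12 pos [ 0.5631 -0.0097  0.0392] jaw deg -1.71 tilt vec(tool x,y deg) [0.1  0.17 0.  ] 
 shift cm [-0.05 -0.06  0.92] turn z -0.01 F [-0.2  1.   0.1] w 7.62
```

```bash
python3 -m crank '[[[0,0,0.6,0,0,0,7.6],[0,0,0.4,0,0,0,7.6],[0,0,0,0,0,0,5.5],[0,0,0,0,0,0,5.5],[0,0,0,0,0,0,5.5]]]' 40; python3 -m crank '[[[0,0,0,0,0,0,5.5],[0,0,0,0,0,0,5.5]]]'; python3 - <<'E'
from h import *; go(.525,.2815,.12,-1.7)
E
```

```text
time: 25.75
ee_pos: [0.564, -0.0097, 0.0306]
orientation: [[0.03, 1.0, 0.004], [1.0, -0.03, -0.003], [-0.003, 0.004, -1.0]]
contact_force: [-0.2, -0.4, 0.1]
gripper_width: 0.697
time: 26.0
ee_pos: [0.5641, -0.0097, 0.0306]
orientation: [[0.03, 1.0, 0.004], [1.0, -0.03, -0.003], [-0.003, 0.004, -1.0]]
contact_force: [0.4, 0.4, 1.5]
gripper_width: 0.703
t 26.0 pos [ 0.5641 -0.0097  0.0306] jaw deg -1.72 tilt vec(tool x,y deg) [ 0.24  0.16 -0.  ] 
 shift cm [28.96 -4.74 -9.04] turn z -0.02 F [0.4 0.4 1.5] w 6.01
```

```bash
python3 -m crank '[[[0,0,-2,0,0,0,5.5],[0,0,-3,0,0,0,5.5],[0,0,-4,0,0,0,5.5],[0,0,0,0,0,0,5.5]]]' 40; python3 - <<'E'
from h import *; go(.525,.2815,.12,-1.7)
im=eyes.get_image("scene")[:,:,::-1]; cv2.imwrite("pics/s7.png",cv2.resize(im[90:210,160:360],None,fx=4,fy=4,interpolation=cv2.INTER_CUBIC))
E
```

```text
time: 26.5
ee_pos: [0.5658, -0.0093, 0.123]
orientation: [[0.03, 0.999, 0.01], [1.0, -0.03, -0.003], [-0.002, 0.01, -1.0]]
contact_force: [-0.6, -0.8, -1.3]
gripper_width: 0.703
t 26.5 pos [ 0.5658 -0.0093  0.123 ] jaw deg -1.74 tilt vec(tool x,y deg) [ 0.57  0.14 -0.  ] 
 shift cm [28.94 -4.96  0.19] turn z -0.04 F [-0.6 -0.8 -1.3] w 6.0
```

View pics/s7.png

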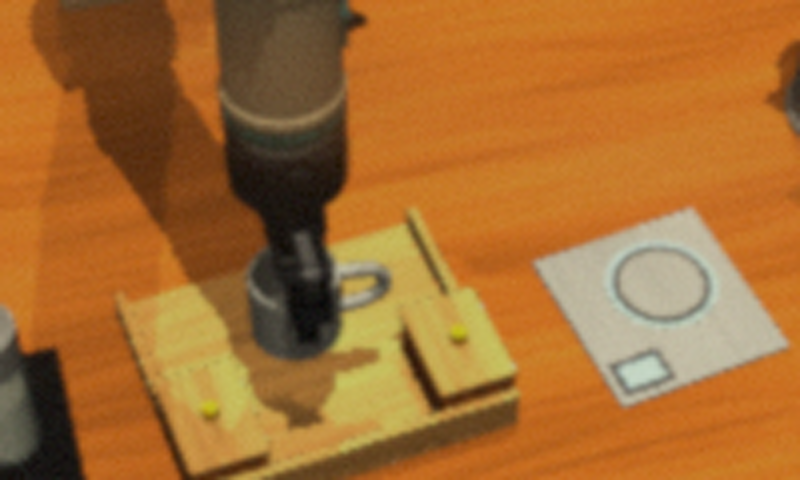

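The cup is lifted cleanly, body at (293,310), handle at (365,285). Before carrying it over I'll check the jug's clearance.

```bash
python3 -c "
from h import *; print(ray('scene',(375,118),0.), ray('top',(109,249),.21))"; python3 -m crank '[[[4,-0.7,0,0,0,0,5.5],[5,-0.9,0,0,0,0,5.5],[5,-0.9,0,0,0,0,5.5],[5,-0.9,0,0,0,0,5.5],[5,-0.8,0,0,0,0,5.5]]]' 40;python3 -m crank '[[[4.8,-0.6,0,0,0,0,5.5],[0,0,0,0,0,0,5.5],[0,0,0,0,0,0,5.5]]]' ; python3 -c "
from h import *; go(.525,.2815,.12,-1.7)"
```

```text
[0.39467022 0.50349073 0.        ] [0.39201145 0.48942464 0.21      ]
time: 27.18
ee_pos: [0.5274, 0.2325, 0.1178]
orientation: [[0.03, 1.0, 0.001], [1.0, -0.03, -0.005], [-0.005, 0.001, -1.0]]
contact_force: [0.8, 0.1, -1.2]
gripper_width: 0.703
time: 27.55
ee_pos: [0.5234, 0.2786, 0.1179]
orientation: [[0.03, 1.0, 0.002], [1.0, -0.03, -0.006], [-0.006, 0.002, -1.0]]
contact_force: [-0.0, -1.6, -1.3]
gripper_width: 0.704
t 27.55 pos [0.5234 0.2786 0.1179] jaw deg -1.71 tilt vec(tool x,y deg) [0.1  0.32 0.  ] 
 shift cm [ 0.3   0.15 -0.22] turn z -0.01 F [-0.  -1.6 -1.3] w 6.01
```

```bash
python3 -m crank '[[[0.3,0.1,2.5,0,0.2,0,5.5],[0,0,2.5,0,0,0,5.5],[0,0,2,0,0,0,5.5],[0,0,1,0,0,0,5.5],[0,0,0,0,0,0,5.5]]]' 40; python3 - <<'E'
from h import *; go(.525,.2815,.0246,-1.7)
im=eyes.get_image("scene")[:,:,::-1]; cv2.imwrite("pics/s8.png",cv2.resize(im[110:210,270:380],None,fx=6,fy=6,interpolation=cv2.INTER_CUBIC))
im=eyes.get_image("top")[:,:,::-1]; cv2.imwrite("pics/t8.png",cv2.resize(im[165:245,165:265],None,fx=6,fy=6,interpolation=cv2.INTER_CUBIC))
E
```

```text
time: 28.18
ee_pos: [0.5256, 0.2813, 0.0387]
orientation: [[0.031, 1.0, 0.003], [1.0, -0.031, -0.001], [-0.001, 0.003, -1.0]]
contact_force: [-0.2, 0.4, -1.2]
gripper_width: 0.702
t 28.18 pos [0.5256 0.2813 0.0387] jaw deg -1.8 tilt vec(tool x,y deg) [0.16 0.05 0.  ] 
 shift cm [ 0.02 -0.06  1.41] turn z -0.1 F [-0.2  0.4 -1.2] w 5.99
```

View pics/s8.png

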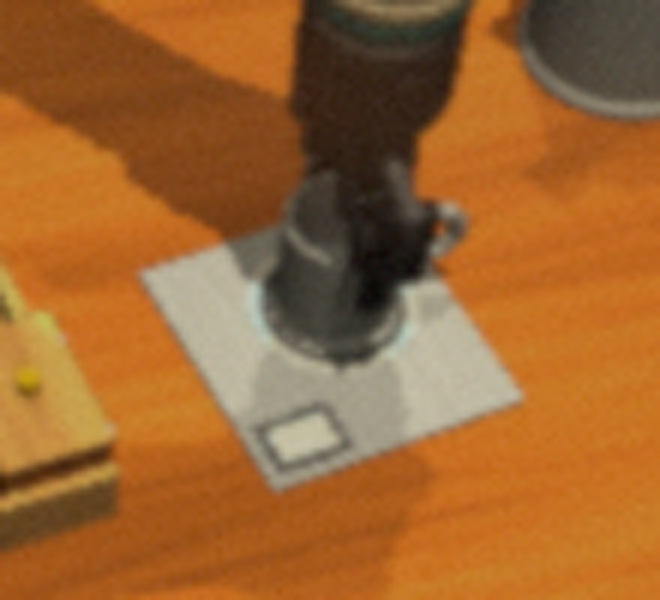

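View pics/t8.png

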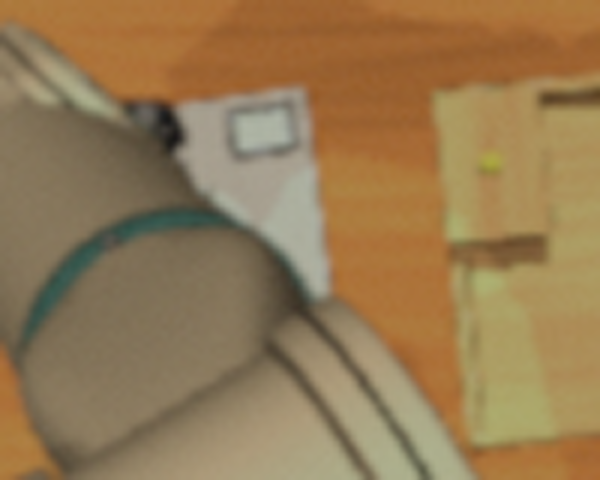

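The cup, with its bottom edge at (335,350), hovers centrally over the well. Ring arcs show on both sides at (258,310) and (405,325). Lowering it.

```bash
python3 -m crank '[[[0,0,0.5,0,0,0,5.5],[0,0,0.4,0,0,0,5.5],[0,0,0.3,0,0,0,5.5],[0,0,0,0,0,0,5.5]]]' 40; python3 -m crank '[[[0,0,0.15,0,0,0,5.5],[0,0,0.1,0,0,0,5.5],[0,0,0,0,0,0,5.5]]]' 40; python3 -c "
from h import *; go(.525,.2815,.0246,-1.7)"
```

```text
time: 28.78
ee_pos: [0.5255, 0.2827, 0.0271]
orientation: [[0.03, 1.0, 0.004], [1.0, -0.03, 0.0], [0.0, 0.004, -1.0]]
contact_force: [0.0, 0.4, -1.7]
gripper_width: 0.704
time: 29.15
ee_pos: [0.5258, 0.2828, 0.0249]
orientation: [[0.03, 1.0, 0.004], [1.0, -0.03, 0.001], [0.001, 0.004, -1.0]]
contact_force: [-0.4, -0.7, -1.2]
gripper_width: 0.703
t 29.15 pos [0.5258 0.2828 0.0249] jaw deg -1.72 tilt vec(tool x,y deg) [ 0.23 -0.04 -0.  ] 
 shift cm [-0.13 -0.07  0.03] turn z -0.02 F [-0.4 -0.7 -1.2] w 6.01
```

```bash
python3 -m crank '[[[-0.1,-0.05,0.1,0,0,0,5.5],[0,0,0.1,0,0,0,5.5],[0,0,0,0,0,0,5.5]]]' 40; python3 -c "
from h import *; go(.525,.2815,.0246,-1.7)"
```

```text
time: 29.52
ee_pos: [0.5257, 0.2828, 0.0245]
orientation: [[0.03, 1.0, 0.006], [1.0, -0.03, 0.002], [0.002, 0.006, -1.0]]
contact_force: [-0.7, -0.1, 9.5]
gripper_width: 0.706
t 29.52 pos [0.5257 0.2828 0.0245] jaw deg -1.71 tilt vec(tool x,y deg) [ 0.32 -0.12 -0.  ] 
 shift cm [-0.13 -0.07 -0.01] turn z -0.01 F [-0.7 -0.1  9.5] w 6.03
```

```bash
python3 -m crank '[[[0,0,-0.1,0,0,0,7],[0,0,0,0,0,0,8.2],[0,0,0,0,0,0,8.2],[0,0,-2,0,0,0,8.2],[0,0,-3,0,0,0,8.2]]]' 40; python3 -m crank '[[[0,0,-5,0,0,0,8.2],[0,0,-5,0,0,0,8.54],[-6,0,-2,0,0,0,8.54],[-6,0,0,0,0,0,8.54],[-6,0,0,0,0,0,8.54]]]';python3 -m crank '[[[-6,0,0,0,0,-1,8.54],[-6,0,0,0,0,-1,8.54],[-6,0,0,0,0,-1,8.54],[-6,0,0,0,0,-2,8.54],[-6,0,0,0,0,-2,8.54]]]'; python3 - <<'E'
from h import *; go(.5346,-.2167,.2,5.27)
im=eyes.get_image("scene")[:,:,::-1]; cv2.imwrite("pics/scene9.png",im); cv2.imwrite("pics/s9.png",cv2.resize(im[110:230,80:380],None,fx=2.66,fy=2.66,interpolation=cv2.INTER_CUBIC))
im=eyes.get_image("top")[:,:,::-1]; cv2.imwrite("pics/top9.png",im);cv2.imwrite("pics/t9.png",cv2.resize(im[165:245,165:265],None,fx=7,fy=7,interpolation=cv2.INTER_CUBIC))
E
```

```text
time: 30.15
ee_pos: [0.5246, 0.2816, 0.0747]
orientation: [[0.03, 1.0, 0.003], [1.0, -0.03, -0.0], [-0.0, 0.003, -1.0]]
contact_force: [1.0, -0.5, 0.5]
gripper_width: 0.961
time: 30.78
ee_pos: [0.5194, 0.1008, 0.1954]
orientation: [[0.029, 1.0, 0.007], [1.0, -0.029, 0.001], [0.001, 0.007, -1.0]]
contact_force: [1.8, -1.0, 0.3]
gripper_width: 1.0
time: 31.4
ee_pos: [0.5216, -0.1993, 0.195]
orientation: [[-0.093, 0.996, 0.006], [0.996, 0.093, -0.0], [-0.001, 0.006, -1.0]]
contact_force: [1.1, 0.3, 0.2]
gripper_width: 1.002
t 31.4 pos [ 0.5216 -0.1993  0.195 ] jaw deg 5.36 tilt vec(tool x,y deg) [ 0.32  0.04 -0.  ] 
 shift cm [-1.85  1.13 -0.5 ] turn z 0.09 F [1.1 0.3 0.2] w 8.56
```

View pics/s9.png

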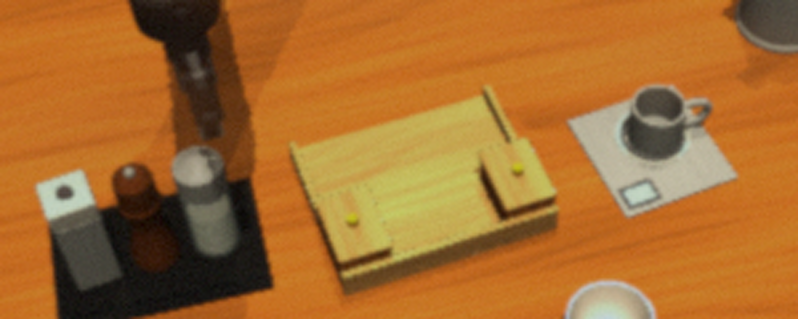

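View pics/t9.png

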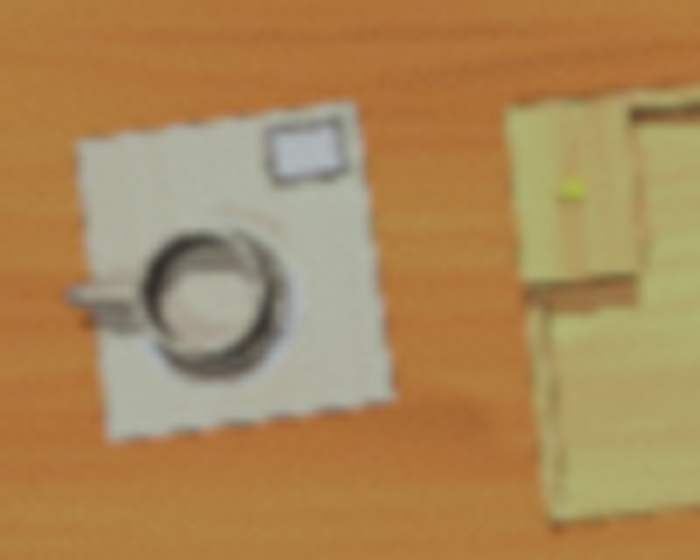

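The cup stands upright inside the ring, in the scene crop at (656,120) and in the top crop at (208,300). I'll triangulate its rim against the well.

```bash
python3 - <<'E'
from h import *
S=lambda u,v:((u+.5)/2.66-.5+80,(v+.5)/2.66-.5+110)
T=lambda u,v:((u+.5)/7-.5+165,(v+.5)/7-.5+165)
print(tri(S(658,103),T(208,297)),ray("top",T(208,297),.059),ray("scene",S(658,103),.059))
a=cv2.imread("pics/scene9.png")[130:180,305:355]; a=cv2.resize(a,None,fx=11,fy=11,interpolation=cv2.INTER_CUBIC)
for X,c in(([.525,.2815,.059],(0,0,255)),):
  for z,r in((.059,.031),(.004,.043)):
    pts=np.array([(proj("scene",[.525+r*np.cos(t),.2815+r*np.sin(t),z])-[305,130]+.5)*11 for t in np.linspace(0,6.28,60)]).astype(int); cv2.polylines(a,[pts],True,c,1)
cv2.imwrite("pics/s9o.png",a)
E
```

```text
(array([0.52376108, 0.27871353, 0.06051071]), [np.float64(0.5451263369531864), np.float64(0.9211728055122995)]) [0.52300741 0.27604815 0.059     ] [0.52277766 0.28096639 0.059     ]
```

View pics/s9o.png

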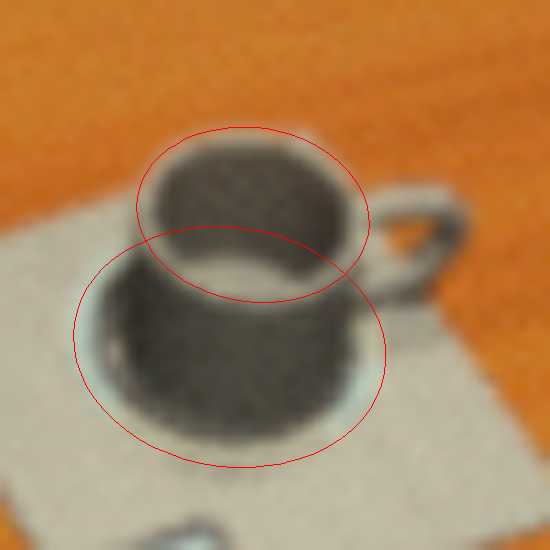

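The cup sits within about 3 mm of the well centre by triangulation; single-view rays agree to 5 mm or less. Now the shaker goes back.

```bash
python3 -m crank '[[[-1.8,1.1,0,0,0,0,8.54],[0,0,2,0,0,0,8.54],[0,0,2,0,0,0,8.54],[0,0,0,0,0,0,8.54]]]' 40; python3 - <<'E'
from h import *; go(.5346,-.2167,.0954,5.27)
E
```

```text
time: 32.0
ee_pos: [0.5335, -0.2138, 0.1533]
orientation: [[-0.092, 0.996, 0.002], [0.996, 0.092, 0.001], [0.001, 0.002, -1.0]]
contact_force: [0.2, 0.1, 0.7]
gripper_width: 1.003
t 32.0 pos [ 0.5335 -0.2138  0.1533] jaw deg 5.29 tilt vec(tool x,y deg) [ 0.12 -0.05  0.  ] 
 shift cm [-0.3   0.07  5.79] turn z 0.02 F [0.2 0.1 0.7] w 8.57
```

```bash
python3 -m crank '[[[-0.2,0,1.5,0,0,0,8.54],[0,0,1.5,0,0,0,8.54],[0,0,1.5,0,0,0,8.54],[0,0,1.2,0,0,0,8.54],[0,0,0,0,0,0,8.54]]]' 40; python3 - <<'E'
from h import *; go(.5346,-.2167,.0954,5.27)
E
```

```text
time: 32.62
ee_pos: [0.5341, -0.2158, 0.0952]
orientation: [[-0.092, 0.996, 0.002], [0.996, 0.092, 0.001], [0.001, 0.002, -1.0]]
contact_force: [0.8, 0.6, -0.6]
gripper_width: 0.998
t 32.62 pos [ 0.5341 -0.2158  0.0952] jaw deg 5.29 tilt vec(tool x,y deg) [ 0.11 -0.07 -0.  ] 
 shift cm [-0.09  0.04 -0.02] turn z 0.02 F [ 0.8  0.6 -0.6] w 8.52
```

```bash
python3 -m crank '[[[-0.1,0,0,0,0,0,4.4],[0,0,0,0,0,0,4.4],[0,0,0,0,0,0,4.4],[0,0,0,0,0,0,4.4],[0,0,0,0,0,0,4.4]]]' 40; python3 -c "
from h import *; go(.5346,-.2167,.0954,5.27)"; python3 -m crank '[[[0,0,-2,0,0,0,4.4],[0,0,-3,0,0,0,4.4],[0,0,-3,0,0,0,4.4],[0,0,0,0,0,0,4.4]]]'; python3 -c "
from h import *; go(.4648,.0713,.18,5.28)"
```

```text
time: 33.25
ee_pos: [0.5351, -0.2175, 0.0972]
orientation: [[-0.092, 0.996, 0.005], [0.996, 0.092, -0.0], [-0.001, 0.005, -1.0]]
contact_force: [-1.1, -0.1, 5.8]
gripper_width: 0.589
t 33.25 pos [ 0.5351 -0.2175  0.0972] jaw deg 5.27 tilt vec(tool x,y deg) [ 0.26  0.03 -0.  ] 
 shift cm [ 0.08 -0.04  0.17] turn z -0.0 F [-1.1 -0.1  5.8] w 5.03
time: 33.75
ee_pos: [0.5361, -0.2175, 0.178]
orientation: [[-0.092, 0.996, 0.008], [0.996, 0.092, -0.001], [-0.001, 0.008, -1.0]]
contact_force: [0.7, -0.5, -3.7]
gripper_width: 0.585
t 33.75 pos [ 0.5361 -0.2175  0.178 ] jaw deg 5.27 tilt vec(tool x,y deg) [ 0.47  0.08 -0.  ] 
 shift cm [29.41 -4.44 -0.27] turn z -0.01 F [ 0.7 -0.5 -3.7] w 5.0
```

```bash
python3 -m crank '[[[3.4,-0.6,0,0,0,0,4.4],[5,-0.8,0,0,0,0,4.4],[5,-0.8,0,0,0,0,4.4],[5,-0.8,0,0,0,0,4.4],[5,-0.7,0,0,0,0,4.4]]]' 40;python3 -m crank '[[[4,-0.5,0,0,0,0,4.4],[2,-0.2,0,0,0,0,4.4],[0,0,1.5,0,0,0,4.4],[0,0,2,0,0,0,4.4],[0,0,0,0,0,0,4.4]]]'; python3 -c "
from h import *; go(.4648,.0713,.102,5.28)"
```

```text
time: 34.38
ee_pos: [0.4747, 0.0137, 0.1749]
orientation: [[-0.092, 0.996, 0.002], [0.996, 0.092, 0.001], [0.001, 0.002, -1.0]]
contact_force: [0.8, 0.1, -3.6]
gripper_width: 0.59
time: 35.0
ee_pos: [0.4618, 0.0711, 0.1392]
orientation: [[-0.092, 0.996, -0.001], [0.996, 0.092, -0.0], [-0.0, -0.001, -1.0]]
contact_force: [-0.3, -0.3, -2.6]
gripper_width: 0.586
t 35.0 pos [0.4618 0.0711 0.1392] jaw deg 5.3 tilt vec(tool x,y deg) [-0.07  0.01  0.  ] 
 shift cm [-0.01  0.3   3.72] turn z 0.02 F [-0.3 -0.3 -2.6] w 5.0
```

```bash
python3 -m crank '[[[0,0.1,1.2,0,0,0,4.4],[0,0,1.2,0,0,0,4.4],[0,0,0.6,0,0,0,4.4],[0,0,0.3,0,0,0,4.4],[0,0,0,0,0,0,4.4]]]' 40; python3 -c "
from h import *; go(.4648,.0713,.102,5.28)"
```

```text
time: 35.62
ee_pos: [0.4651, 0.0717, 0.1083]
orientation: [[-0.092, 0.996, 0.004], [0.996, 0.092, 0.001], [0.0, 0.004, -1.0]]
contact_force: [0.2, 0.7, -2.4]
gripper_width: 0.586
t 35.62 pos [0.4651 0.0717 0.1083] jaw deg 5.28 tilt vec(tool x,y deg) [ 0.24 -0.01 -0.  ] 
 shift cm [-0.03 -0.04  0.63] turn z -0.0 F [ 0.2  0.7 -2.4] w 5.01
```

```bash
python3 -m crank '[[[0,0,0.3,0,0,0,4.4],[0,0,0.2,0,0,0,4.4],[0,0,0.1,0,0,0,4.4],[0,0,0,0,0,0,4.4]]]' 40; python3 -m crank '[[[0,0,0.1,0,0,0,4.4],[0,0,0.1,0,0,0,4.4],[0,0,0,0,0,0,4.4]]]';python3 -c "
from h import *; go(.4648,.0713,.102,5.28)"
```

```text
time: 36.12
ee_pos: [0.4651, 0.0716, 0.1023]
orientation: [[-0.092, 0.996, 0.004], [0.996, 0.092, 0.001], [0.0, 0.004, -1.0]]
contact_force: [0.6, -0.4, -2.9]
gripper_width: 0.583
time: 36.5
ee_pos: [0.465, 0.0717, 0.102]
orientation: [[-0.092, 0.996, 0.005], [0.996, 0.092, -0.0], [-0.001, 0.005, -1.0]]
contact_force: [-4.6, -1.1, 17.3]
gripper_width: 0.586
t 36.5 pos [0.465  0.0717 0.102 ] jaw deg 5.29 tilt vec(tool x,y deg) [ 0.29  0.04 -0.  ] 
 shift cm [-0.04 -0.03 -0.  ] turn z 0.01 F [-4.6 -1.1 17.3] w 5.01
```

The shaker is back on its spot and touching the floor. Release it and go for the mill.

```bash
python3 -m crank '[[[0,0,-0.15,0,0,0,6],[0,0,0,0,0,0,8.54],[0,0,0,0,0,0,8.54],[0,0,-3,0,0,0,8.54],[0,0,-5,0,0,0,8.54]]]' 40; python3 -m crank '[[[0,0,-2,0,0,0,8.54],[-6,0.6,0,0,0,0,8.54],[-6,0.6,0,0,0,0,8.54],[-6,0.6,0,0,0,0,8.54],[-6,0.6,0,0,0,0,8.54]]]'; python3 -m crank '[[[-6,0.6,0,0,0,0,8.54],[-5,0.4,0,0,0,0,8.54],[0,0,0,0,0,0,8.54]]]'; python3 - <<'E'
from h import *; go(.5358,-.2819,.1,5.28)
im=eyes.get_image("scene")[:,:,::-1]; cv2.imwrite("pics/s10.png",cv2.resize(im[90:230,85:305],None,fx=3.6,fy=3.6,interpolation=cv2.INTER_CUBIC))
E
```

```text
time: 37.12
ee_pos: [0.4635, 0.0713, 0.1814]
orientation: [[-0.092, 0.996, -0.0], [0.996, 0.092, 0.0], [0.0, -0.0, -1.0]]
contact_force: [0.0, -0.6, -0.1]
gripper_width: 1.001
time: 37.75
ee_pos: [0.5108, -0.1671, 0.2018]
orientation: [[-0.092, 0.996, 0.004], [0.996, 0.092, 0.001], [0.0, 0.004, -1.0]]
contact_force: [0.9, 0.8, 0.5]
gripper_width: 1.001
time: 38.12
ee_pos: [0.5297, -0.2796, 0.2009]
orientation: [[-0.084, 0.996, 0.003], [0.996, 0.084, -0.002], [-0.002, 0.003, -1.0]]
contact_force: [-1.1, 0.5, -0.7]
gripper_width: 1.001
t 38.12 pos [ 0.5297 -0.2796  0.2009] jaw deg 4.81 tilt vec(tool x,y deg) [0.18 0.11 0.  ] 
 shift cm [-0.26  0.55 10.09] turn z -0.47 F [-1.1  0.5 -0.7] w 8.54
```

View pics/s10.png

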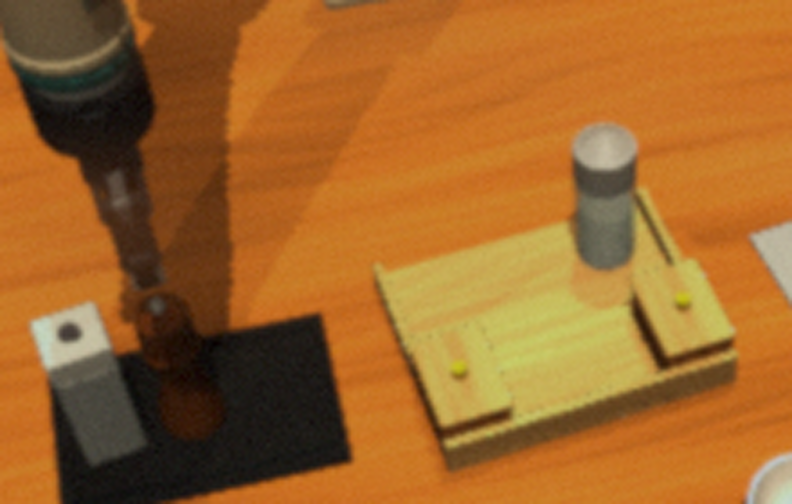

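The shaker stands back in the caddy at (605,200), and the gripper is above the mill at (155,305). Down.

```bash
python3 -m crank '[[[-0.1,0.4,2.5,0,0,-0.4,8.54],[0,0,2.5,0,0,0,8.54],[0,0,2,0,0,0,8.54],[0,0,2,0,0,0,8.54],[0,0,0,0,0,0,8.54]]]' 40; python3 - <<'E'
from h import *; go(.5358,-.2819,.0985,5.28)
E
```

```text
time: 38.8
ee_pos: [0.5341, -0.2721, 0.1106]
orientation: [[-0.101, 0.995, 0.001], [0.995, 0.101, 0.003], [0.003, 0.001, -1.0]]
contact_force: [-0.0, -0.0, 0.3]
gripper_width: 0.998
t 38.8 pos [ 0.5341 -0.2721  0.1106] jaw deg 5.81 tilt vec(tool x,y deg) [ 0.06 -0.16 -0.  ] 
 shift cm [-0.99  0.07  1.21] turn z 0.53 F [-0.  -0.   0.3] w 8.52
```

```bash
python3 -m crank '[[[-0.9,0,0.5,0,0,0.5,8.54],[0,0,0.6,0,0,0,8.54],[0,0,0,0,0,0,8.54],[0,0,0,0,0,0,8.54]]]' 40; python3 - <<'E'
from h import *; go(.5358,-.2819,.0985,5.28)
E
```

```text
time: 39.3
ee_pos: [0.5362, -0.2833, 0.1012]
orientation: [[-0.09, 0.996, 0.005], [0.996, 0.09, 0.001], [0.0, 0.005, -1.0]]
contact_force: [0.9, -0.2, -0.2]
gripper_width: 0.998
t 39.3 pos [ 0.5362 -0.2833  0.1012] jaw deg 5.18 tilt vec(tool x,y deg) [ 0.26 -0.01  0.  ] 
 shift cm [ 0.14 -0.03  0.27] turn z -0.1 F [ 0.9 -0.2 -0.2] w 8.52
```

```bash
python3 -m crank '[[[0.1,0,0.2,0,0,0,8.54],[0,0,0,0,0,0,3.4],[0,0,0,0,0,0,3.4],[0,0,0,0,0,0,3.4],[0,0,0,0,0,0,3.4]]]' 40; python3 -m crank '[[[0,0,0,0,0,0,3.4]]]'; python3 -c "
from h import *; go(.5358,-.2819,.0985,5.28)"; python3 -m crank '[[[0,0,-2,0,0,0,3.4],[0,0,-3,0,0,0,3.4],[0,0,-3,0,0,0,3.4],[0,0,0,0,0,0,3.4]]]'; python3 -c "
from h import *; go(.4766,.0051,.18,5.28)"
```

```text
time: 39.92
ee_pos: [0.5359, -0.2824, 0.0992]
orientation: [[-0.09, 0.996, 0.004], [0.996, 0.09, 0.0], [-0.0, 0.004, -1.0]]
contact_force: [-0.8, 0.2, 3.5]
gripper_width: 0.459
time: 40.05
ee_pos: [0.5359, -0.2824, 0.0992]
orientation: [[-0.09, 0.996, 0.004], [0.996, 0.09, 0.0], [-0.0, 0.004, -1.0]]
contact_force: [-1.8, 0.3, 2.8]
gripper_width: 0.46
t 40.05 pos [ 0.5359 -0.2824  0.0992] jaw deg 5.18 tilt vec(tool x,y deg) [ 0.23  0.   -0.  ] 
 shift cm [ 0.05 -0.01  0.07] turn z -0.1 F [-1.8  0.3  2.8] w 3.93
time: 40.55
ee_pos: [0.5372, -0.2829, 0.1806]
orientation: [[-0.09, 0.996, 0.008], [0.996, 0.09, -0.001], [-0.002, 0.008, -1.0]]
contact_force: [0.4, 0.9, -2.4]
gripper_width: 0.459
t 40.55 pos [ 0.5372 -0.2829  0.1806] jaw deg 5.17 tilt vec(tool x,y deg) [0.46 0.11 0.  ] 
 shift cm [ 2.923e+01 -3.440e+00 -2.000e-02] turn z -0.11 F [ 0.4  0.9 -2.4] w 3.92
```

```bash
python3 -m crank '[[[3.4,-0.4,0,0,0,0,3.4],[5,-0.6,0,0,0,0,3.4],[5,-0.6,0,0,0,0,3.4],[5,-0.6,0,0,0,0,3.4],[5,-0.6,0,0,0,0,3.4]]]' 40;python3 -m crank '[[[4,-0.4,0,0,0,0,3.4],[1.8,-0.2,0,0,0,0,3.4],[0,0,1.5,0,0,0,3.4],[0,0,2,0,0,0,3.4],[0,0,0,0,0,0,3.4]]]'; python3 -c "
from h import *; go(.4766,.0051,.1042,5.28)"
```

```text
time: 41.18
ee_pos: [0.4854, -0.0503, 0.1775]
orientation: [[-0.09, 0.996, 0.002], [0.996, 0.09, 0.001], [0.001, 0.002, -1.0]]
contact_force: [0.4, 0.6, -3.2]
gripper_width: 0.458
time: 41.8
ee_pos: [0.4736, 0.0053, 0.1418]
orientation: [[-0.091, 0.996, -0.001], [0.996, 0.091, 0.0], [0.001, -0.001, -1.0]]
contact_force: [-0.6, 0.1, -2.5]
gripper_width: 0.458
t 41.8 pos [0.4736 0.0053 0.1418] jaw deg 5.2 tilt vec(tool x,y deg) [-0.06 -0.03 -0.  ] 
 shift cm [-0.05  0.3   3.76] turn z -0.08 F [-0.6  0.1 -2.5] w 3.91
```

```bash
python3 -m crank '[[[0,0.1,1.2,0,0,0,3.4],[0,0,1.2,0,0,0,3.4],[0,0,0.6,0,0,0,3.4],[0,0,0.3,0,0,0,3.4],[0,0,0,0,0,0,3.4]]]' 40; python3 -m crank '[[[0,0,0.3,0,0,0,3.4],[0,0,0.1,0,0,0,3.4],[0,0,0.1,0,0,0,3.4],[0,0,0,0,0,0,3.4]]]' 40;python3 -c "
from h import *; go(.4766,.0051,.1042,5.28)"
```

```text
time: 42.42
ee_pos: [0.4768, 0.0055, 0.1108]
orientation: [[-0.09, 0.996, 0.004], [0.996, 0.09, 0.001], [0.0, 0.004, -1.0]]
contact_force: [0.2, 0.3, -1.9]
gripper_width: 0.455
time: 42.92
ee_pos: [0.4767, 0.0055, 0.1058]
orientation: [[-0.09, 0.996, 0.004], [0.996, 0.09, 0.001], [0.0, 0.004, -1.0]]
contact_force: [-0.1, 0.2, -2.4]
gripper_width: 0.458
t 42.92 pos [0.4767 0.0055 0.1058] jaw deg 5.18 tilt vec(tool x,y deg) [ 0.23 -0.01  0.  ] 
 shift cm [-0.03 -0.02  0.16] turn z -0.1 F [-0.1  0.2 -2.4] w 3.91
```

```bash
python3 -m crank '[[[0,0,0.1,0,0,0,3.4],[0,0,0.1,0,0,0,3.4],[0,0,0.1,0,0,0,3.4],[0,0,0,0,0,0,3.4]]]' 40;python3 -c "
from h import *; go(.4766,.0051,.1042,5.28)"
```

```text
time: 43.42
ee_pos: [0.4768, 0.0055, 0.104]
orientation: [[-0.09, 0.996, 0.005], [0.996, 0.09, -0.0], [-0.001, 0.005, -1.0]]
contact_force: [-2.7, -1.1, 12.2]
gripper_width: 0.462
t 43.42 pos [0.4768 0.0055 0.104 ] jaw deg 5.18 tilt vec(tool x,y deg) [0.27 0.03 0.  ] 
 shift cm [-0.03 -0.03 -0.02] turn z -0.1 F [-2.7 -1.1 12.2] w 3.94
```

```bash
python3 -m crank '[[[0,0,-0.1,0,0,0,6],[0,0,0,0,0,0,8.54],[0,0,0,0,0,0,8.54],[0,0,-3,0,0,0,8.54],[0,0,-5,0,0,0,8.54]]]' 40; python3 -m crank '[[[0,0,-2,0,0,0,8.54],[-6,0.6,0,0,0,0,8.54],[-6,0.6,0,0,0,0,8.54],[-6,0.6,0,0,0,0,8.54],[-6,0.6,0,0,0,0,8.54]]]'; python3 -m crank '[[[-6,0.6,0,0,0,-1,8.54],[-5,0.4,0,0,0,-2,8.54],[0,0,0,0,0,0,8.54],[0,0,0,0,0,0,8.54]]]'; python3 - <<'E'
from h import *; go(.5378,-.3447,.104,8.37)
im=eyes.get_image("scene")[:,:,::-1]; cv2.imwrite("pics/s11.png",cv2.resize(im[90:230,85:305],None,fx=3.6,fy=3.6,interpolation=cv2.INTER_CUBIC))
E
```

```text
time: 44.05
ee_pos: [0.4752, 0.0053, 0.1834]
orientation: [[-0.091, 0.996, -0.0], [0.996, 0.091, 0.001], [0.001, -0.0, -1.0]]
contact_force: [1.5, 0.0, 0.7]
gripper_width: 0.998
time: 44.68
ee_pos: [0.5221, -0.2333, 0.2038]
orientation: [[-0.09, 0.996, 0.004], [0.996, 0.09, 0.001], [0.0, 0.004, -1.0]]
contact_force: [0.9, 1.2, -0.2]
gripper_width: 1.001
time: 45.18
ee_pos: [0.5424, -0.339, 0.2033]
orientation: [[-0.142, 0.99, 0.003], [0.99, 0.142, 0.002], [0.002, 0.004, -1.0]]
contact_force: [1.0, 0.6, 0.9]
gripper_width: 1.001
t 45.17 pos [ 0.5424 -0.339   0.2033] jaw deg 8.18 tilt vec(tool x,y deg) [ 0.21 -0.09 -0.  ] 
 shift cm [-0.51 -0.57  9.93] turn z -0.19 F [1.  0.6 0.9] w 8.55
```

View pics/s11.png

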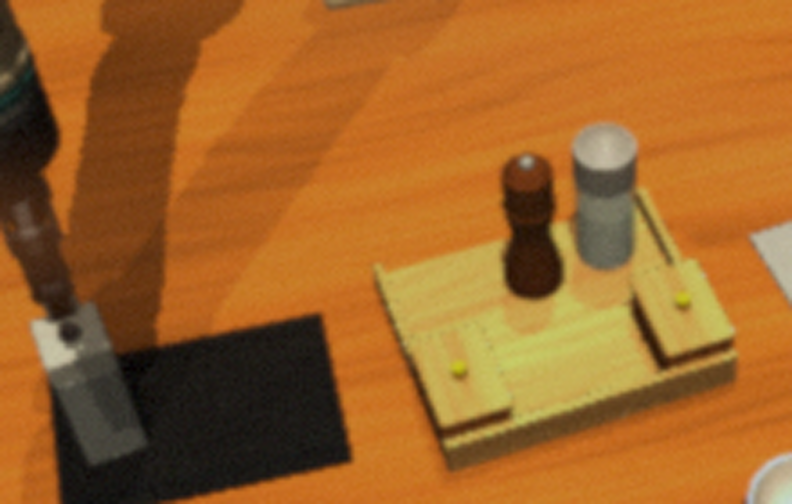

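The mill is back in the caddy at (530,225), upright beside the shaker. The gripper stands above the canister at (68,330).

```bash
python3 -m crank '[[[-0.4,-0.5,2.5,0,0,-0.2,8.54],[0,0,2.5,0,0,0,8.54],[0,0,0,0,0,0,8.54]]]' 40; python3 - <<'E'
from h import *; go(.5378,-.3447,.104,8.37)
E
```

```text
time: 45.6
ee_pos: [0.5374, -0.3422, 0.1524]
orientation: [[-0.148, 0.989, 0.0], [0.989, 0.148, 0.003], [0.003, 0.001, -1.0]]
contact_force: [0.7, 0.1, 0.5]
gripper_width: 1.003
t 45.6 pos [ 0.5374 -0.3422  0.1524] jaw deg 8.52 tilt vec(tool x,y deg) [ 0.05 -0.17  0.  ] 
 shift cm [-0.27 -0.01  4.84] turn z 0.15 F [0.7 0.1 0.5] w 8.57
```

```bash
python3 -m crank '[[[-0.2,0,1.5,0,0,0,8.54],[0,0,1.5,0,0,0,8.54],[0,0,1.5,0,0,0,8.54],[0,0,0,0,0,0,8.54]]]' 40; python3 - <<'E'
from h import *; go(.5378,-.3447,.104,8.37)
E
```

```text
time: 46.1
ee_pos: [0.538, -0.346, 0.1072]
orientation: [[-0.146, 0.989, 0.001], [0.989, 0.146, 0.002], [0.002, 0.002, -1.0]]
contact_force: [-0.7, 0.2, -0.8]
gripper_width: 1.001
t 46.1 pos [ 0.538  -0.346   0.1072] jaw deg 8.39 tilt vec(tool x,y deg) [ 0.1  -0.11  0.  ] 
 shift cm [0.13 0.   0.32] turn z 0.02 F [-0.7  0.2 -0.8] w 8.55
```

```bash
python3 -m crank '[[[0.1,0,0.4,0,0,0,8.54],[0,0,0,0,0,0,4],[0,0,0,0,0,0,4],[0,0,0,0,0,0,4],[0,0,0,0,0,0,4]]]' 40; python3 -m crank '[[[0,0,0,0,0,0,4]]]'; python3 -c "
from h import *; go(.5378,-.3447,.1021,8.37)"; python3 -m crank '[[[0,0,-2,0,0,0,4],[0,0,-3,0,0,0,4],[0,0,-3,0,0,0,4],[0,0,0,0,0,0,4]]]'; python3 -c "
from h import *; go(.482,-.0626,.18,8.37)"
```

```text
time: 46.72
ee_pos: [0.5387, -0.3458, 0.1055]
orientation: [[-0.145, 0.989, 0.004], [0.989, 0.145, 0.0], [-0.001, 0.004, -1.0]]
contact_force: [-1.8, 0.2, 3.4]
gripper_width: 0.558
time: 46.85
ee_pos: [0.5388, -0.3458, 0.1055]
orientation: [[-0.146, 0.989, 0.004], [0.989, 0.146, -0.0], [-0.001, 0.004, -1.0]]
contact_force: [-2.1, -0.3, 6.5]
gripper_width: 0.558
t 46.85 pos [ 0.5388 -0.3458  0.1055] jaw deg 8.37 tilt vec(tool x,y deg) [ 0.24  0.04 -0.  ] 
 shift cm [ 0.13 -0.08  0.34] turn z -0.0 F [-2.1 -0.3  6.5] w 4.76
time: 47.35
ee_pos: [0.5405, -0.3462, 0.1879]
orientation: [[-0.146, 0.989, 0.01], [0.989, 0.146, -0.002], [-0.003, 0.009, -1.0]]
contact_force: [0.5, -0.2, -2.3]
gripper_width: 0.554
t 47.35 pos [ 0.5405 -0.3462  0.1879] jaw deg 8.38 tilt vec(tool x,y deg) [0.53 0.2  0.  ] 
 shift cm [28.91 -1.66  0.67] turn z 0.01 F [ 0.5 -0.2 -2.3] w 4.73
```

```bash
python3 -m crank '[[[3.3,-0.2,0,0,0,0,4],[5,-0.3,0,0,0,0,4],[5,-0.3,0,0,0,0,4],[5,-0.3,0,0,0,0,4],[5,-0.3,0,0,0,0,4]]]' 40;python3 -m crank '[[[4,-0.2,0,0,0,0,4],[1.5,-0.1,0,0,0,0,4],[0,0,1.5,0,0,0,4],[0,0,2,0,0,0,4],[0,0,0,0,0,0,4]]]'; python3 -c "
from h import *; go(.482,-.0637,.1105,8.37)"
```

```text
time: 47.98
ee_pos: [0.4896, -0.1154, 0.184]
orientation: [[-0.146, 0.989, 0.003], [0.989, 0.146, 0.001], [0.001, 0.003, -1.0]]
contact_force: [0.6, 0.7, -2.9]
gripper_width: 0.556
time: 48.6
ee_pos: [0.4784, -0.065, 0.1477]
orientation: [[-0.143, 0.99, -0.0], [0.99, 0.143, 0.0], [0.0, -0.0, -1.0]]
contact_force: [-0.5, -0.7, -2.3]
gripper_width: 0.556
t 48.6 pos [ 0.4784 -0.065   0.1477] jaw deg 8.24 tilt vec(tool x,y deg) [-0.02 -0.01 -0.  ] 
 shift cm [0.07 0.37 3.72] turn z -0.13 F [-0.5 -0.7 -2.3] w 4.75
```

```bash
python3 -m crank '[[[0.05,0.1,1.2,0,0,0,4],[0,0,1.2,0,0,0,4],[0,0,0.6,0,0,0,4],[0,0,0.2,0,0,0,4],[0,0,0,0,0,0,4]]]' 40; python3 -c "
from h import *; go(.482,-.0637,.1105,8.37)"
```

```text
time: 49.22
ee_pos: [0.4811, -0.0624, 0.1179]
orientation: [[-0.146, 0.989, 0.004], [0.989, 0.146, 0.001], [-0.0, 0.004, -1.0]]
contact_force: [-0.7, 0.4, -2.4]
gripper_width: 0.554
t 49.23 pos [ 0.4811 -0.0624  0.1179] jaw deg 8.39 tilt vec(tool x,y deg) [ 0.25  0.01 -0.  ] 
 shift cm [-0.15  0.07  0.74] turn z 0.02 F [-0.7  0.4 -2.4] w 4.73
```

```bash
python3 -m crank '[[[-0.1,0,0.3,0,0,0,4],[0,0,0.2,0,0,0,4],[0,0,0.15,0,0,0,4],[0,0,0.1,0,0,0,4],[0,0,0,0,0,0,4]]]' 40;python3 -m crank '[[[0,0,0.1,0,0,0,4],[0,0,0,0,0,0,4]]]' 40; python3 -c "
from h import *; go(.482,-.0637,.1105,8.37)"
```

```text
time: 49.85
ee_pos: [0.4811, -0.0634, 0.1105]
orientation: [[-0.146, 0.989, 0.004], [0.989, 0.146, 0.0], [-0.0, 0.004, -1.0]]
contact_force: [-0.1, 0.8, 0.4]
gripper_width: 0.554
time: 50.1
ee_pos: [0.4811, -0.0635, 0.1104]
orientation: [[-0.146, 0.989, 0.005], [0.989, 0.146, -0.0], [-0.001, 0.004, -1.0]]
contact_force: [-2.7, -0.1, 10.5]
gripper_width: 0.559
t 50.1 pos [ 0.4811 -0.0635  0.1104] jaw deg 8.38 tilt vec(tool x,y deg) [ 0.25  0.05 -0.  ] 
 shift cm [-0.03  0.09 -0.01] turn z 0.01 F [-2.7 -0.1 10.5] w 4.78
```

Standing on the floor. Release, rise, withdraw towards -y and check.

```bash
python3 -m crank '[[[0,0,-0.1,0,0,0,6],[0,0,0,0,0,0,8.54],[0,0,0,0,0,0,8.54],[0,0,-3,0,0,0,8.54],[0,0,-5,0,0,0,8.54]]]' 40; python3 -m crank '[[[0,0,-4,0,0,0,8.54],[-6,0,0,0,0,0,8.54],[-6,0,0,0,0,0,8.54],[-6,0,0,0,0,0,8.54],[-6,0,0,0,0,0,8.54]]]'; python3 -m crank '[[[-6,-1,0,0,0,0,8.54],[-6,-1,0,0,0,0,8.54],[-6,-1,0,0,0,0,8.54],[0,0,0,0,0,0,8.54],[0,0,0,0,0,0,8.54]]]'; python3 - <<'E'
from h import *; go(.3,-.5,.2,8.37)
im=eyes.get_image("scene")[:,:,::-1]; cv2.imwrite("pics/scene12.png",im)
a=im[110:250,85:365]; cv2.imwrite("pics/s12z.png",cv2.resize(a,None,fx=2.85,fy=2.85,interpolation=cv2.INTER_CUBIC))
im=eyes.get_image("top")[:,:,::-1]; cv2.imwrite("pics/top12.png",im)
a=im[165:245,225:325]; cv2.imwrite("pics/t12z.png",cv2.resize(a,None,fx=7,fy=7,interpolation=cv2.INTER_CUBIC))
E
```

```text
time: 50.72
ee_pos: [0.4795, -0.0634, 0.1899]
orientation: [[-0.146, 0.989, 0.0], [0.989, 0.146, 0.001], [0.001, 0.0, -1.0]]
contact_force: [1.5, -0.1, -0.5]
gripper_width: 1.0
time: 51.35
ee_pos: [0.5157, -0.3029, 0.2303]
orientation: [[-0.146, 0.989, 0.004], [0.989, 0.146, 0.001], [0.0, 0.004, -1.0]]
contact_force: [0.2, 0.6, -0.1]
gripper_width: 1.0
time: 51.98
ee_pos: [0.5121, -0.4826, 0.2294]
orientation: [[-0.146, 0.989, 0.004], [0.989, 0.146, 0.002], [0.002, 0.004, -1.0]]
contact_force: [0.2, 0.9, 0.6]
gripper_width: 0.999
t 51.98 pos [ 0.5121 -0.4826  0.2294] jaw deg 8.38 tilt vec(tool x,y deg) [ 0.23 -0.11  0.  ] 
 shift cm [  1.36 -21.25   2.86] turn z 0.01 F [0.2 0.9 0.6] w 8.53
```

View pics/s12z.png

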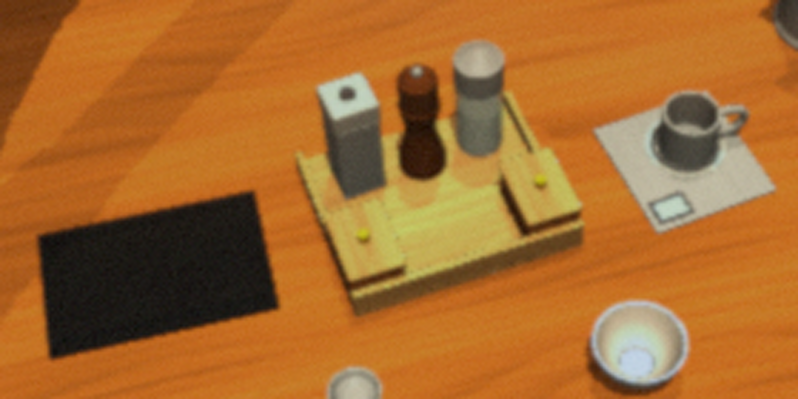

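View pics/t12z.png

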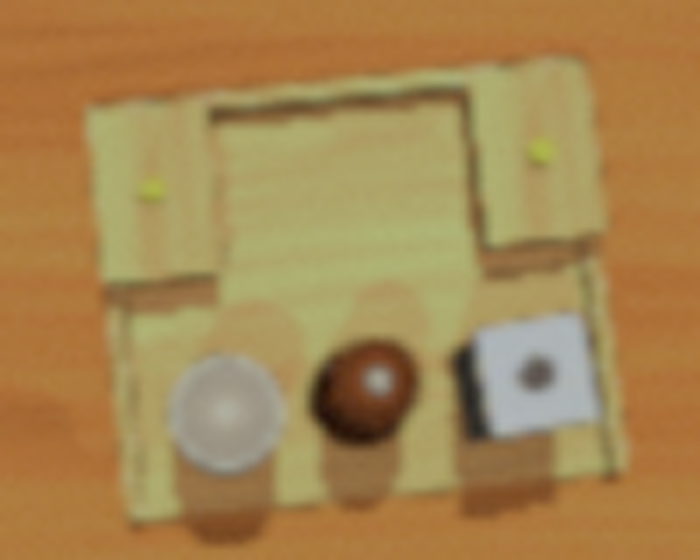

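View pics/top12.png

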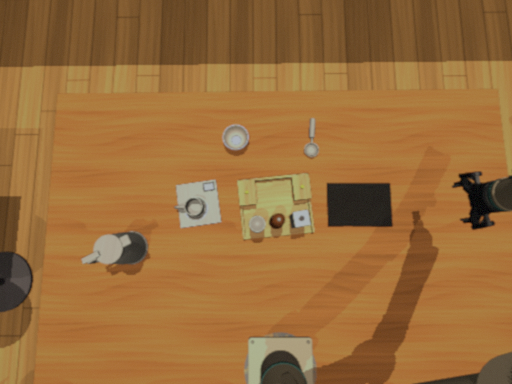

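The final view matches the start. Canister knob at (537,373) was (537,370), mill bead at (378,380) was (381,383), and shaker tip at (225,411) was (228,411), all in 7x crops, so within about 2 mm. The bowl, spoon and jug are unmoved and the arm is clear.

```bash
python3 -c "
from rig import manip; print(manip.sign_off())"
```

```text
the job is handed in; nothing more can be done
None
```

The job is handed in, at about 52 s of the 144 s allowed; sign-off reports no verdict. I moved the canister, mill and shaker to the mat, set the cup in the well of the saucer tray, then put the shaker, mill and canister back on their original spots.

- **Cup:** it stands upright in the well. Triangulation puts its axis about 3 mm from the well centre, against the 12 mm limit. The two single-view rays for the rim differed from each other by about 5 mm.
- **Mill, shaker and canister:** in the final pictures their tops lie within about 2 mm of where they were at the start, and all three look upright.
- **Bystanders and arm:** the jug, bowl and spoon look unmoved by eye in the final pictures; I did not measure them. The arm stands clear of everything.
- **One deviation:** going down to the mill on the mat, the tool measured 10 mm off sideways. I corrected this before closing the fingers, and no contact force showed.

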